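Load the form block, bring the bed home and start the leather moulding press warming

TASK

Get the leather moulding press ready to warm up: pick up the oblong aluminium form block, lower it (do not drop it) into the pocket of the pulled-out bed so that it sits flat and square, let go, and then push the bed fully home under the head. After that turn the heat selector on the sloping control box clockwise, one click per mark, to the fourth white mark after the red off dot, and last of all push the red-tipped toggle switch up to on. Leave the other form blocks and tools on the bench where they are.

Things in the scene. Friction and masses are not known exactly. Their poses are not given: they have to be found in the camera images.
- form_grip (a point): Loose aluminium form block: base flange 100 x 60 x 10 mm, on it a rounded raised part 84 (x) x 40 (y) x 46 mm; 56 mm high in all, 0.34 to 0.59 kg. This point, where to grasp it, is the raised part's centre: 33 mm above the underside, 23 mm below the top. x along its length, z up. It stands flat on the bench in one of three places in a row with the wooden forms. Fits the pocket either way round.
- pocket (a point): Centre of the floor of the pocket in the sliding steel bed: 104 (x) x 64 (y) mm, 8 mm deep, 3 mm chamfered rim (2 mm clearance round the flange). Bed 170 x 120 mm, top 69 mm above the bench. x: sliding direction inwards under the head, z up. Block seated: form_grip 33 mm above this point. The press head, underside 138 mm above the bench, covers the pocket's home from 67 mm in front of it.
- bed_bar (a point): Centre of the bed's handle bar: a round bar 90 mm long across the bed (along y), 17 mm thick in the middle, 87 mm above the bench, 150 mm from the pocket's centre on the side away from the head and 26 mm above the pocket's floor. Axes as for pocket: pushed along +x the bed goes home.
- bed (a joint): How far the bed is pulled out, in m: 0 = fully home under the head (against a stop), 0.165 = fully out. It starts 0.14 to 0.165 out. It slides stiffly (about 4 N) and stays where it is left. The fixed press over it is 210 mm wide and tall: measured from the place of the pocket when home, its head reaches from 67 mm in front to 250 mm behind, 255 mm above the bench; a lever and housing behind stand up to 415 mm.
- heat_grip (a point): Heat selector: wing knob on the panel, which slopes 35 degrees to the front. Ivory bar 64 x 14 mm, 30 mm high, to grip across its flats, on a black skirt 68 mm wide, 8 mm thick. Point on the axis, 7 mm under the bar's top. z: out of the panel along the axis, x: along the bar to its black-lined pointer end. Marks every 30 degrees: red off dot at the left, then 7 white ticks clockwise.
- heat (a joint): Angle of the heat selector in rad, growing clockwise as seen facing the panel: 0 = red off dot (end stop), one click every 0.5236 at each white mark, fourth mark = 2.094, end stop 3.665. It starts at off or at the first or second mark. When let go, a spring ball draws it into the nearest mark; up to about 0.15 N m takes it over a click.
- switch_tip (a point): Tip of the heater toggle, a bat lever 60 mm long, 9 to 19 mm thick, outer half red, on the same panel 145 mm right of the knob; hinge level across the panel, 10 mm above its face. Off: leans 0.45 rad from the panel's normal down the slope; on: 0.45 rad up it. Axes turn with it; at off x is straight up the slope, y left, z out of the panel. Red dot below = off, green dot above = on.
- heater_switch (a joint): Angle of the toggle switch in rad: 0 = off (leaning down the slope), 0.9 = fully on (leaning up the slope, away from the robot). It snaps over its middle to either end; about 2 N at the tip moves it. The panel it stands on is 280 mm wide and 200 mm long up the slope; its lower edge is 64 mm and its upper edge 178 mm above the bench.
- round_form: Bystander: round pale wooden form, 56 mm across, 50 mm high; origin under its centre.
- oval_form: Bystander: oblong brown wooden form with round ends, 90 x 44 x 46 mm; origin under its centre.
- mallet: Bystander: hide mallet lying on the bench, head 64 mm across and 100 mm long, handle 200 mm; origin under its head, handle along -x.
- dye_jar: Bystander: amber jar with black cap, 68 mm across, 85 mm high; origin under its centre.
- wax_tin: Bystander: flat brass-coloured tin, 90 mm across, 45 mm high; origin under its centre.
- burnisher: Bystander: turned wooden burnisher standing upright, 44 mm across, 120 mm high; origin under its centre.
Things that resemble listed ones, but are neither listed nor needed, are in the scene too. Leave any blue look-alike of the part that bears form_grip alone.

How it is judged:
On the way, in this order (a step that is already met when the one before it is completed fails the run):
1. the form block is seated flat and square in the bed's pocket and let go (z of form_grip in the frame of pocket between 0.03 and 0.036 m and horizontal distance between form_grip and pocket below 0.005 m and angle between the x axis of form_grip and the x axis of pocket, either way round below 0.06 rad and angle between form_grip's own z axis and vertical below 0.035 rad and contact force between the fingers and form below 0.2 N), for 0.2 s.
2. the bed is fully home with the block in it (z of form_grip in the frame of pocket between 0.03 and 0.036 m and horizontal distance between form_grip and pocket below 0.005 m and angle between the x axis of form_grip and the x axis of pocket, either way round below 0.06 rad and angle between form_grip's own z axis and vertical below 0.035 rad and value of joint bed below 0.004 m), for 0.2 s.
3. the heat selector stands at the fourth mark (value of joint heat between 1.974 and 2.214 rad), for 0.3 s.
4. the heater switch is on (value of joint heater_switch above 0.78 rad), for 0.2 s.
At the end, for the whole second after the job is handed in: The block rests flat in the pocket (height within 3 mm, centre within 5 mm, square within 0.06 rad, tilt under 0.035 rad), the bed is within 4 mm of home, the heat selector within 0.12 rad of the fourth mark (2.094 rad), the switch on (beyond 0.78 rad), all at rest (all of step 2 and all of step 3 and value of joint heater_switch above 0.78 rad and linear speed of form below 0.02 m/s); the robot touches nothing.
It fails at once if the form block is dropped: it falls out of the fingers faster than 0.6 m/s (linear speed of form above 0.6 m/s and contact force between the fingers and form below 0.1 N).
It fails at once if another form, tool or jar on the bench is moved by more than 25 mm (distance of any of round_form, oval_form, mallet, dye_jar, wax_tin, burnisher from where it was at the start of the episode above 0.025 m).
It also fails if it takes over 72 s, if anything falls off the work surface, if the arm or the gripper's body presses on something with over 40 N, if the wrist force passes 120 N, or if a joint passes its speed limit or range.

ROBOT

A 6-joint arm with a two-finger parallel gripper is mounted at the origin on the work surface. World frame = base frame: x ahead of the robot, y to its left, z up, the work surface at z = 0. Lengths are in m, angles in rad, forces in N, time in s.
With the tool pointing down it reaches from about 0.35 to 0.85 m from the base axis. Payload 8.1 kg.
Tool frame: the origin (TCP) lies on the centre line of the jaws, within the pads' length; the fingertips stand robot.tip_reach ahead of it and the grasp point (between the pads) lies 5 mm behind it (robot.tip_reach is the distance from the TCP to the fingertips, in m); z points along the fingers, y is the direction in which the jaws open and shut (so a half turn about z gives the same grasp; the last joint's range is limited). The gripper opens to 93 mm and grips with 3 to 60 N. Pads are 15 mm wide; open, the fingers measure 128 mm over their backs; the gripper's body (75 mm by 188 mm) begins 65 mm behind the grasp point.
Start: joints at [1.016, 0.13, 1.488, -0, 1.523, -0.085], TCP at [0.272, 0.535, 0.233] pointing down, gripper open.
Joint ranges: [-2.96, 2.96], [-0.89, 2.26], [0.02, 2.5], [-1.34, 4.48], [0, 2.73], [-2.66, 2.66]. Speed limits (rad/s): [2.39, 2.39, 2.79, 3.14, 3.14, 3.14].

INTERFACE

Orientations are given as a rotation vector (axis times angle).
In Python, from plant import sensors, read_camera, robot gives the robot as it stands.
- The arm moves only by the tool play_rows, never from a script. Its argument "series" is a list that holds one entry, the list of rows, each a list of 5 numbers: the closure, from -1 (fully open) to 1 (shut), then the shift along the world's x, y, z in m, then the turn about the world's z in rad. A call has 1 to 8 rows; each row is the pose to reach, as a shift and turn from the pose commanded when the call began; what a row does not reach only later rows make up. A row lasts 1/10 s, in which the tool goes at most 50 mm and 8.59 degrees, less where a joint would pass 70% of its speed; a pose out of reach is approached as far as the arm can. A call with a gripper value outside its range is refused whole. The fingers move at their own pace and stop on an object; "force" is the grip in N (left out, the last holds). Time passes only in rows, so rows that repeat a pose let the fingers close. It gives the time, the measured TCP pose, the force and the opening at its end, in the units of the state.
- sensors.read_state(): the state, without advancing time (a new reading comes with each control period).
- read_camera(name): name is "scene" or "top" or "wrist"; returns a dict with "color" (480x640x3 uint8, red, green, blue), "range_z" (480x640 float32, m along the optical axis (not along the pixel's ray), 0 where there is no reading), "intrinsics" (3x3 intrinsics, pixels), "rvec" (rotation vector, rad) and "tvec" (3), from world to camera coordinates, as OpenCV has them. Camera axes: x right, y down, z forward; pixel columns grow to the right and rows downward; lengths in m; the calibration is good to about 2 mm. A picture is of the moment at which its call begins.
- robot.close_job(): hands the job in, once; it reports no verdict.
The state is a dict: "t": time; "q": joint angles; "dq": joint speeds; "joint_torque": joint torques, N m; "tool_pos": TCP position; "orientation": TCP orientation; "force": force on the tool from outside, world axes, zero at the start; "wrist_torque": the same for the moment, N m; "opening": finger opening in m.
Only numpy, scipy, OpenCV 4.12 (cv2) and the standard library are available. Lean on these libraries where they do the work, as an engineer would, in place of code of your own. Each camera call takes 0.05 s, during which the arm holds its last target.

## Working session

There is one attempt and no reset: what is moved stays moved. The work goes in short steps, Python scripts to look and compute and a tool call to move; the robot and the scene stay as the last step left them, time stands still between calls to the robot, and variables do not carry over. Pictures are saved under pics/ and viewed, and the job is handed in when it is done.

Besides the shell and the picture viewer there is one more tool, called after ">>>" as name(argument=value, ...), one argument or row to a line, values as JSON. play_rows: Moves the arm, as the interface text tells. Its arguments: {"type":"object","properties":{"series":{"type":"array","items":{"type":"array","items":{"type":"array","items":{"type":"number"}}}},"force":{"type":"number"}},"required":["series"]}

```bash
ls && mkdir -p pics && cat > h.py <<'E'
import numpy as np, cv2
from plant import sensors, read_camera, robot
def snap(n,f):
    c=read_camera(n); cv2.imwrite('pics/'+f+'.png',c['color'][:,:,::-1]); np.savez('pics/'+f+'.npz',**c); return c
def load(f): return dict(np.load('pics/'+f+'.npz'))
def ray(c,u,v):
    R=cv2.Rodrigues(c['rvec'])[0]; t=np.ravel(c['tvec']); o=-R.T@t
    d=R.T@np.linalg.inv(c['intrinsics'])@np.array([u,v,1.]); return o,d
def onz(c,u,v,z):
    o,d=ray(c,u,v); return o+d*(z-o[2])/d[2]
def pts(c,us,vs):
    z=c['range_z'][vs,us]; R=cv2.Rodrigues(c['rvec'])[0]; t=np.ravel(c['tvec'])
    p=np.linalg.inv(c['intrinsics'])@np.stack([us*z,vs*z,z]); return (R.T@(p-t[:,None])).T
def proj(c,P):
    return cv2.projectPoints(np.array(P,float).reshape(-1,1,3),c['rvec'],c['tvec'],c['intrinsics'],None)[0].reshape(-1,2)
E
python3 - <<'E'
from h import *
for n in('scene','top','wrist'):
    c=snap(n,n+'0'); o,d=ray(c,320,240); print(n,o,d)
print(sensors.read_state(), robot.tip_reach)
E
```

```text
pics
scene [ 1.04723733 -0.08245966  1.08327271] [-0.44393198  0.22187721 -0.86851626]
top [0.21037277 0.1701949  1.59826948] [ 2.03622659e-01 -4.53769845e-04 -9.79096691e-01]
wrist [0.21091371 0.56751402 0.38417766] [ 0.21600439 -0.1057852  -0.97073779]
{'t': 0.15, 'q': array([ 1.01559945e+00,  1.30988740e-01,  1.48903617e+00,  2.01624084e-07,
        1.52300785e+00, -8.54218376e-02]), 'dq': array([-0.00082834, -0.00036443, -0.00255545,  0.00185916,  0.00027506,
       -0.00107367]), 'joint_torque': array([ 1.50937694e-04, -5.60485554e+01, -4.92328155e+01,  7.66725442e-02,
        3.06552812e-02, -5.64181994e-05]), 'tool_pos': array([0.27137816, 0.53464364, 0.23182392]), 'orientation': array([-7.31048421e-01, -3.05488429e+00,  2.14664416e-03]), 'force': array([ 0.10406519, -0.1643389 ,  0.20929098]), 'wrist_torque': array([ 0.00248208, -0.02423453, -0.01455487]), 'opening': 0.09320669901367769} 0.014
```

View pics/scene0.png

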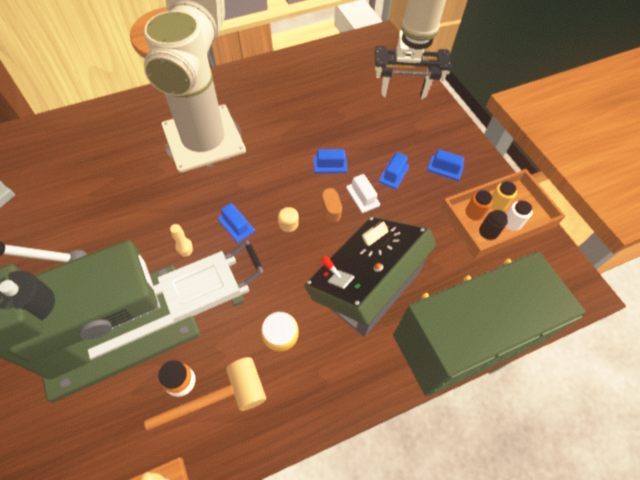

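View pics/top0.png

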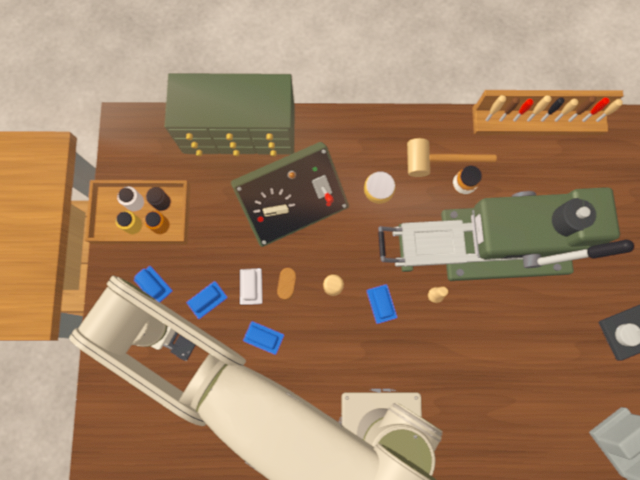

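View pics/wrist0.png

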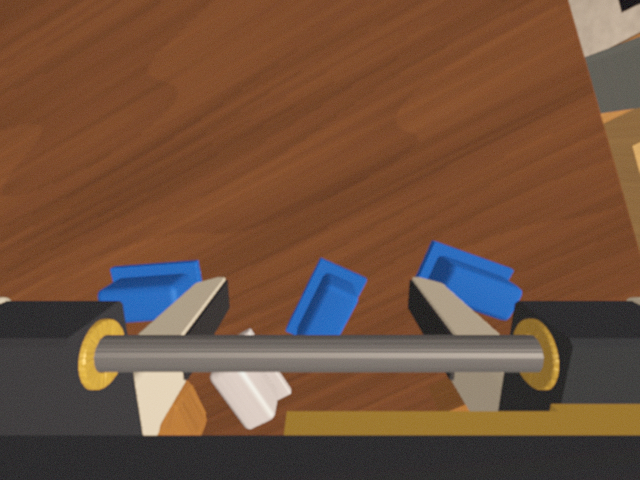

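The aluminium block is at top (250,286) and scene (364,193). The bed is pulled out, with its pocket around top (437,242) and its bar at (383,243). The control box is around top (290,195), with the knob at (275,211), the toggle tip at (329,198) and the red off dot at (260,219). Next I'll zoom in and measure.

```bash
python3 - <<'E'
from h import *
c=load('top0'); im=c['color'][:,:,::-1]
a=cv2.resize(im[130:310,225:360],None,fx=4.4,fy=3.3*4.4/3.3,interpolation=cv2.INTER_CUBIC); cv2.imwrite('pics/z1.png',cv2.resize(im[140:250,225:360],None,fx=5,fy=5,interpolation=cv2.INTER_CUBIC))
cv2.imwrite('pics/z2.png',cv2.resize(im[190:300,370:500],None,fx=5,fy=5,interpolation=cv2.INTER_CUBIC))
print(c['intrinsics'])
# heights
for (u,v) in [(250,286),(240,305),(437,242),(437,222),(383,243),(275,211),(329,198),(250,215),(300,160)]:
    us=np.array([u]);vs=np.array([v]); print((u,v),pts(c,us,vs).round(4))
s=load('scene0')
cv2.imwrite('pics/z3.png',cv2.resize(s['color'][205:320,295:445,::-1],None,fx=5,fy=5,interpolation=cv2.INTER_CUBIC))
cv2.imwrite('pics/z4.png',cv2.resize(s['color'][230:350,130:270,::-1],None,fx=5,fy=5,interpolation=cv2.INTER_CUBIC))
E
```

```text
[[554.06515758   0.         324.09069053]
 [  0.         554.06515758 243.42507258]
 [  0.           0.           1.        ]]
(250, 286) [[0.3989 0.3642 0.0607]]
(240, 305) [[ 0.3515  0.3992 -0.0011]]
(437, 242) [[ 0.5259 -0.1635  0.0562]]
(437, 222) [[ 0.5822 -0.1638  0.0653]]
(383, 243) [[ 0.5133 -0.0042  0.1026]]
(275, 211) [[0.5903 0.2907 0.1534]]
(329, 198) [[0.6247 0.1455 0.1611]]
(250, 215) [[0.5867 0.3615 0.1232]]
(300, 160) [[0.7275 0.224  0.1736]]
```

View pics/z1.png

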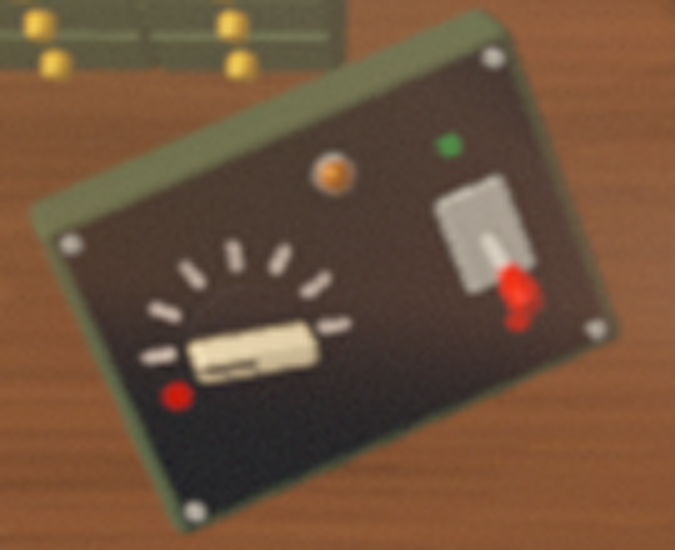

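View pics/z2.png

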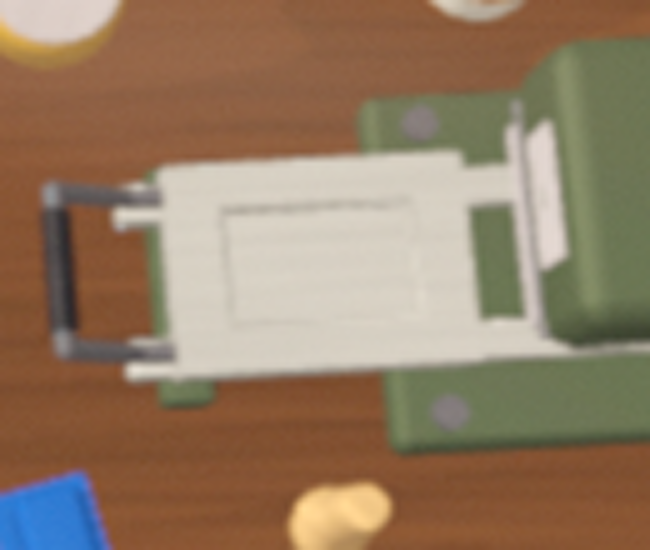

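View pics/z3.png

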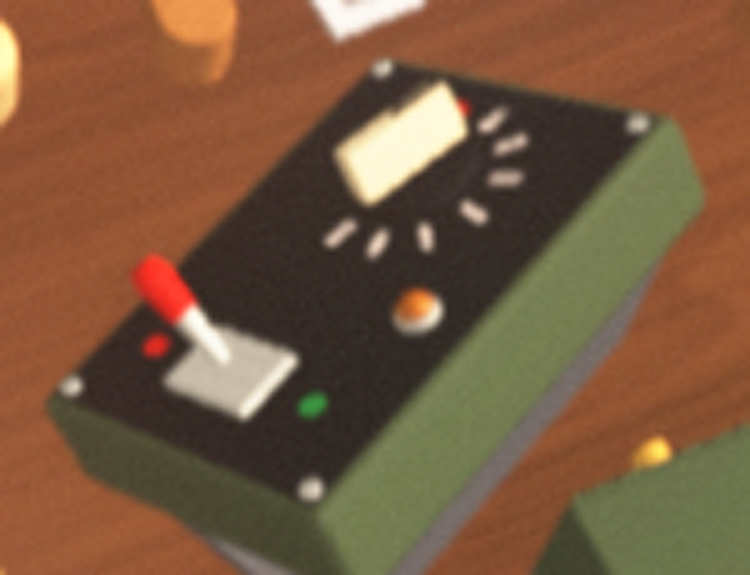

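View pics/z4.png

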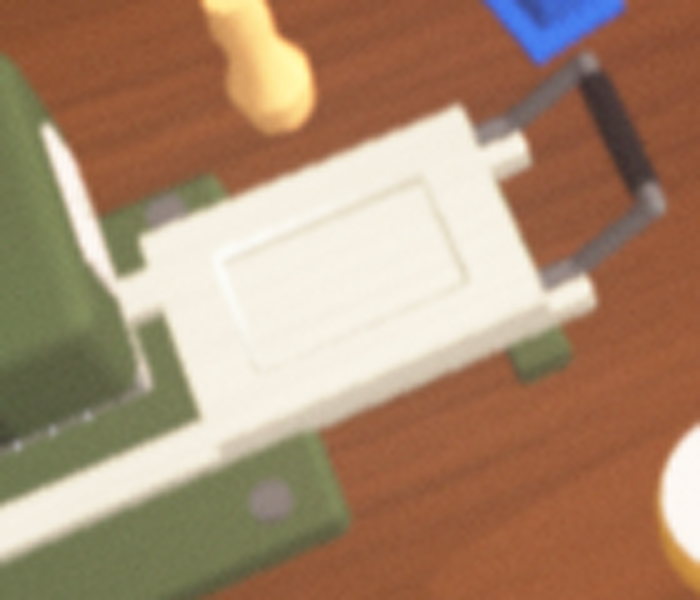

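```bash
cat >> h.py <<'E'
def tri(c1,p1,c2,p2):
    o1,d1=ray(c1,*p1);o2,d2=ray(c2,*p2)
    A=np.stack([d1,-d2],1); s=np.linalg.lstsq(A,o2-o1,rcond=None)[0]
    a=o1+s[0]*d1;b=o2+s[1]*d2; return (a+b)/2,np.linalg.norm(a-b)
E
python3 - <<'E'
from h import *
t=load('top0');s=load('scene0')
def Z1(p):return (p[0]/5+225-.4,p[1]/5+140-.4)
def Z3(p):return (p[0]/5+295-.4,p[1]/5+205-.4)
names=['UL','UR','LL','LR','dot','t1','t2','t3','t4','t5','t6','t7','lamp','grn','red2']
A=[(70,243),(492,57),(195,512),(596,330),(177,396),(157,355),(165,311),(193,275),(234,256),(280,260),(316,284),(334,325),(333,174),(449,145),(517,320)]
B=[(638,124),(311,490),(382,69),(72,386),(463,108),(492,121),(510,144),(505,178),(474,212),(426,237),(376,243),(340,234),(418,312),(313,405),(156,346)]
P=[]
for n,a,b in zip(names,A,B):
    p,e=tri(t,Z1(a),s,Z3(b)); P.append(p); print(n,p.round(4),'gap',round(e,4))
P=np.array(P); idx=[0,1,2,3,5,6,7,8,9,10,11]
m=P[idx].mean(0); n=np.linalg.svd(P[idx]-m)[2][2]; n*=np.sign(n[2]); print('n',n,np.degrees(np.arccos(n[2])),'m',m, (P[idx]-m)@n)
print('c',(P[4]+P[10])/2,(P[5]+P[11])/2)
# toggle tip
print('tip',tri(t,Z1((520,295)),s,Z3((150,265))))
print('bar ends', tri(t,Z1((192,362)),s,Z3((458,105))),tri(t,Z1((317,345)),s,Z3((355,180))))
E
```

```text
UL [0.6488 0.388  0.1701] gap 0.0002
UR [0.7552 0.1618 0.169 ] gap 0.0001
LL [0.5221 0.3286 0.0717] gap 0.0014
LR [0.6284 0.1023 0.0715] gap 0.0011
dot [0.5799 0.3375 0.1127] gap 0.0053
t1 [0.5988 0.345  0.1243] gap 0.0005
t2 [0.6202 0.3402 0.1381] gap 0.0007
t3 [0.639  0.3252 0.1447] gap 0.0018
t4 [0.6498 0.3028 0.1444] gap 0.0011
t5 [0.6498 0.2782 0.1369] gap 0.0009
t6 [0.639  0.2585 0.1265] gap 0.0002
t7 [0.6204 0.2497 0.1101] gap 0.0012
lamp [0.6921 0.2485 0.158 ] gap 0.0008
grn [0.7119 0.1857 0.149 ] gap 0.0009
red2 [0.6303 0.1471 0.0847] gap 0.0
n [-0.51801585 -0.24514301  0.81949038] 34.96618855527735 m [0.63376361 0.28002853 0.12795319] [ 2.78691993e-04 -3.00748754e-04 -1.31171691e-04  7.66777991e-05
 -7.92600893e-04  5.99091668e-04 -1.98417468e-05 -3.69245154e-04
 -4.94811858e-04  1.39681875e-03 -2.42860116e-04]
c [0.60944297 0.29799492 0.11960094] [0.60960985 0.29736674 0.11723993]
tip (array([0.62298343, 0.14544198, 0.15988025]), np.float64(0.0024221654267109903))
bar ends (array([0.59127664, 0.325295  , 0.14063794]), np.float64(0.002261821914416898)) (array([0.60449711, 0.26026449, 0.13082961]), np.float64(0.006671039611690759))
```

```bash
python3 - <<'E'
from h import *
t=load('top0');s=load('scene0')
# block & bed white masks
for c,nm,rois in((t,'top',{'blk':(230,260,275,315),'bed':(370,195,500,290)}),(s,'scene',{'blk':(335,165,395,225),'bed':(140,235,265,340)})):
    hsv=cv2.cvtColor(c['color'],cv2.COLOR_RGB2HSV)
    for k,(x0,y0,x1,y1) in rois.items():
        m=((hsv[...,1]<60)&(hsv[...,2]>140)).astype(np.uint8)
        mm=np.zeros_like(m);mm[y0:y1,x0:x1]=m[y0:y1,x0:x1]
        cs=max(cv2.findContours(mm,0,2)[0],key=cv2.contourArea)
        print(nm,k,cv2.contourArea(cs),cv2.minAreaRect(cs),cv2.approxPolyDP(cs,2,True)[:,0].tolist())
cv2.imwrite('pics/z5.png',cv2.resize(t['color'][260:315,225:285,::-1],None,fx=10,fy=10,interpolation=cv2.INTER_CUBIC))
cv2.imwrite('pics/z6.png',cv2.resize(s['color'][165:220,335:395,::-1],None,fx=10,fy=10,interpolation=cv2.INTER_CUBIC))
E
```

```text
top blk 729.5 ((250.5, 286.0), (36.0, 21.0), 90.0) [[260, 268], [240, 270], [241, 304], [261, 303]]
top bed 3391.0 ((440.2783203125, 238.75718688964844), (50.67597961425781, 94.03865814208984), 85.76361083984375) [[480, 214], [475, 217], [472, 211], [471, 221], [463, 223], [462, 220], [403, 223], [395, 227], [402, 229], [393, 231], [393, 235], [401, 235], [403, 256], [396, 258], [405, 261], [395, 264], [405, 266], [489, 260], [478, 256], [477, 244], [483, 241]]
scene blk 696.5 ((363.2323303222656, 193.57940673828125), (36.8143196105957, 22.62546730041504), 57.52880859375) [[362, 174], [355, 177], [347, 189], [363, 212], [378, 206], [379, 203], [375, 191]]
scene bed 4173.0 ((179.64834594726562, 279.5668640136719), (76.33010864257812, 118.82513427734375), 66.87348175048828) [[233, 256], [225, 256], [219, 252], [177, 270], [160, 271], [159, 282], [153, 285], [140, 255], [140, 264], [146, 281], [156, 296], [157, 308], [160, 307], [157, 295], [162, 293], [169, 310], [168, 314], [140, 326], [140, 338], [247, 291], [246, 284], [235, 282], [228, 267], [234, 262]]
```

View pics/z5.png

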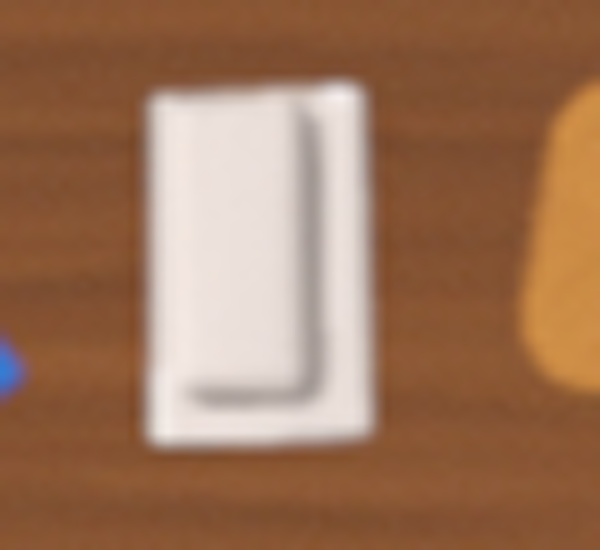

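View pics/z6.png

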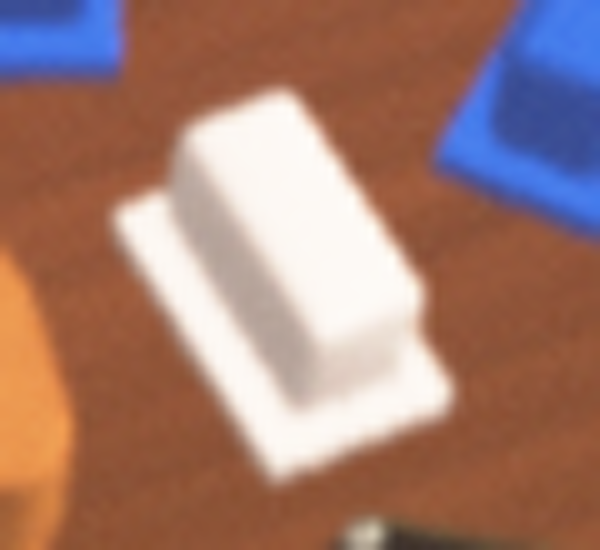

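```bash
python3 - <<'E'
from h import *
t=load('top0');s=load('scene0')
Z5=lambda p:(p[0]/10+225-.45,p[1]/10+260-.45)
Z6=lambda p:(p[0]/10+335-.45,p[1]/10+165-.45)
TL=onz(t,*Z5((147,93)),.01);BL=onz(t,*Z5((148,445)),.005);TR=onz(t,*Z5((368,84)),.005);BR=onz(t,*Z5((375,437)),.0)
print(TL,TR,BL,BR,'c',(TL+TR+BL+BR)/4,'len',np.linalg.norm((TL-BL)[:2]),np.linalg.norm((TR-BR)[:2]),'w',np.linalg.norm((TL-TR)[:2]))
print('ang',[np.degrees(np.arctan2(*(a-b)[[1,0]])) for a,b in((TL,BL),(TR,BR))], 'w',[np.degrees(np.arctan2(*(a-b)[[1,0]])) for a,b in((TL,TR),(BL,BR))])
# raised top face corners via top: left edge ~ x185?  right edge x~300; lower y~385, upper 95
for z,L in((.056,[(180,100),(300,100),(185,385),(300,385)]),):
    Q=[onz(t,*Z5(p),z) for p in L]; print(np.round(Q,4),np.mean(Q,0))
# scene
Q=[onz(s,*Z6(p),.01) for p in((110,215),(275,482),(455,400))];print('scene flange',np.round(Q,4),'c',(Q[0]+Q[2])/2)
Q=[onz(s,*Z6(p),.056) for p in((180,135),(290,85),(425,290),(315,340))];print('scene top',np.round(Q,4),np.mean(Q,0))
# pocket
Z2=lambda p:(p[0]/5+370-.4,p[1]/5+190-.4)
Z4=lambda p:(p[0]/5+130-.4,p[1]/5+230-.4)
Q=[onz(t,*Z2(p),.069) for p in((222,210),(410,198),(420,313),(232,323))];print('pocket top',np.round(Q,4),np.mean(Q,0),[np.linalg.norm(Q[i]-Q[i-1]) for i in range(4)])
Q=[onz(s,*Z4(p),.069) for p in((218,260),(420,181),(467,280),(258,370))];print('pocket scene',np.round(Q,4),np.mean(Q,0),[np.linalg.norm(Q[i]-Q[i-1]) for i in range(4)])
Q=[onz(t,*Z2(p),.069) for p in((160,167),(463,150),(480,362),(176,378))];print('bed top',np.round(Q,4),np.mean(Q,0),[np.linalg.norm(Q[i]-Q[i-1]) for i in range(4)])
Q=[onz(s,*Z4(p),.069) for p in((140,238),(460,105),(543,293),(215,440))];print('bed scene',np.round(Q,4),np.mean(Q,0),[np.linalg.norm(Q[i]-Q[i-1]) for i in range(4)])
Q=[onz(t,*Z2(p),.087) for p in((50,190),(65,348))];print('bar top',np.round(Q,4),np.mean(Q,0))
Q=[onz(s,*Z4(p),.087) for p in((590,65),(655,198))];print('bar scene',np.round(Q,4),np.mean(Q,0))
E
```

```text
[0.45493801 0.40297987 0.01      ] [0.45845245 0.33967351 0.005     ] [0.35372038 0.40030927 0.005     ] [0.35653788 0.3358618  0.        ] c [0.40591218 0.36970611 0.005     ] len 0.10125285455873746 0.10198582617919366 w 0.0634038328806147
ang [np.float64(1.5113833964209218), np.float64(2.1419241398809317)] w [np.float64(93.17749947116921), np.float64(92.5032463804144)]
[[0.4459 0.3869 0.056 ]
 [0.4459 0.3532 0.056 ]
 [0.3658 0.3832 0.056 ]
 [0.3658 0.3512 0.056 ]] [0.40586186 0.36863801 0.056     ]
scene flange [[0.3588 0.3365 0.01  ]
 [0.4631 0.3395 0.01  ]
 [0.4579 0.4005 0.01  ]] c [0.40837738 0.36849603 0.01      ]
scene top [[0.3704 0.3495 0.056 ]
 [0.3664 0.3869 0.056 ]
 [0.4465 0.3894 0.056 ]
 [0.4499 0.353  0.056 ]] [0.40828029 0.36970009 0.056     ]
pocket top [[ 0.5532 -0.0966  0.069 ]
 [ 0.5605 -0.2036  0.069 ]
 [ 0.4941 -0.2063  0.069 ]
 [ 0.4882 -0.1002  0.069 ]] [ 0.52401583 -0.15168144  0.069     ] [np.float64(0.06511787631056623), np.float64(0.10723365389224805), np.float64(0.06636892989128051), np.float64(0.10623301401255118)]
pocket scene [[ 0.4961 -0.2063  0.069
[... 330 characters left out ...]
387  0.069 ]
 [ 0.4569 -0.0678  0.069 ]] [ 0.52247733 -0.15094526  0.069     ] [np.float64(0.1214211557414977), np.float64(0.1732655239546332), np.float64(0.12232425963361655), np.float64(0.17112344768998802)]
bed scene [[ 0.4693 -0.239   0.069 ]
 [ 0.459  -0.0698  0.069 ]
 [ 0.5755 -0.0639  0.069 ]
 [ 0.5869 -0.2311  0.069 ]] [ 0.52267762 -0.15093641  0.069     ] [np.float64(0.11787753802441507), np.float64(0.16954670768869776), np.float64(0.11664765262454292), np.float64(0.16760102185279957)]
bar top [[ 0.5605  0.0026  0.087 ]
 [ 0.4707 -0.0039  0.087 ]] [ 0.51560227 -0.00065789  0.087     ]
bar scene [[ 0.473  -0.0018  0.087 ]
 [ 0.557   0.003   0.087 ]] [0.51501741 0.00061211 0.087     ]
```

The measurements are consistent: the flange comes out at 101 x 63 mm, the pocket at 105 x 65 mm, the panel slope at 34.97° and the bar about 150 mm from the pocket.
- **Block:** centre about (0.407, 0.369), long axis about 2°.
- **Pocket:** centre about (0.5245, -0.151), inward direction about -86.5°.

Now I'll move above the block.

>>> play_rows(
  series=[
    [[-0.4,0.03,-0.035,-0.03,0.1],[-0.4,0.06,-0.07,-0.06,0.2],[-0.4,0.09,-0.105,-0.09,0.3],[-0.4,0.12,-0.14,-0.1,0.4],[-0.4,0.136,-0.166,-0.1,0.5],[-0.4,0.136,-0.166,-0.1,0.505],[-0.4,0.136,-0.166,-0.1,0.505],[-0.4,0.136,-0.166,-0.1,0.505]],
  ],
  force=25,
)

```text
t: 0.95
tool_pos: [0.4073, 0.3698, 0.1329]
orientation: [-0.054, 3.141, 0.001]
force: [-0.7, 0.5, 0.2]
opening: 0.0652
```

```bash
python3 - <<'E'
from h import *
c=snap('wrist','w1'); s=sensors.read_state(); R=cv2.Rodrigues(s['orientation'])[0]
print(s['tool_pos'],R[:,1],np.degrees(np.arctan2(R[1,1],R[0,1])),R[:,2],s['opening'],s['q'])
print(proj(c,[[.407,.369,.056],[.407,.369,.033]]))
E
```

```text
[0.40715024 0.37008297 0.13301676] [-3.53509095e-02  9.99374755e-01  6.42286422e-04] 92.02588043392237 [ 3.25386053e-04  6.54197977e-04 -9.99999733e-01] 0.0654601351139064 [ 6.44335672e-01  6.54856274e-02  1.74255082e+00  3.37074991e-04
  1.33290312e+00 -9.61898154e-01]
[[315.53706358 255.24200841]
 [315.74858912 246.64849077]]
```

View pics/w1.png

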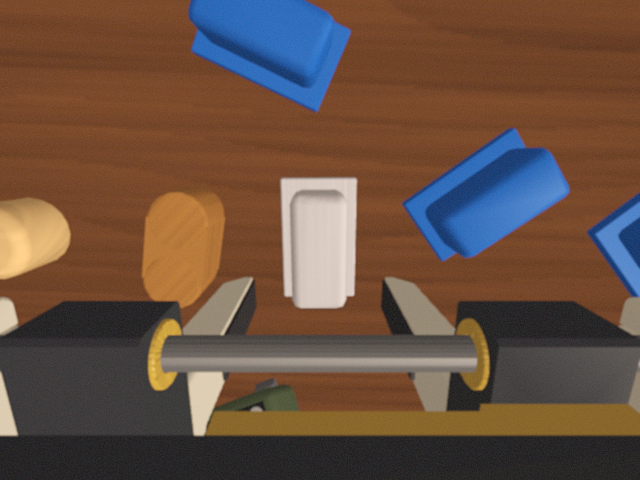

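```bash
python3 - <<'E'
from h import *
c=load('w1')
cv2.imwrite('pics/z7.png',cv2.resize(c['color'][165:320,260:380,::-1],None,fx=5,fy=4.8*5/4.8,interpolation=cv2.INTER_CUBIC)[:,:])
for p in((281.5,178),(356,178),(355,296),(283.5,296)): print(onz(c,*p,.01).round(4))
o,d=ray(c,320,240);print(o,d)
for p in((318.5,190),(319,307)): print(onz(c,*p,.056).round(4))
E
```

```text
[0.3582 0.3403 0.01  ]
[0.3562 0.3989 0.01  ]
[0.456  0.4042 0.01  ]
[0.458  0.3427 0.01  ]
[0.33919032 0.36846533 0.28538073] [ 0.24040516  0.01376387 -0.9706679 ]
[0.362  0.3695 0.056 ]
[0.4459 0.3727 0.056 ]
```

View pics/z7.png

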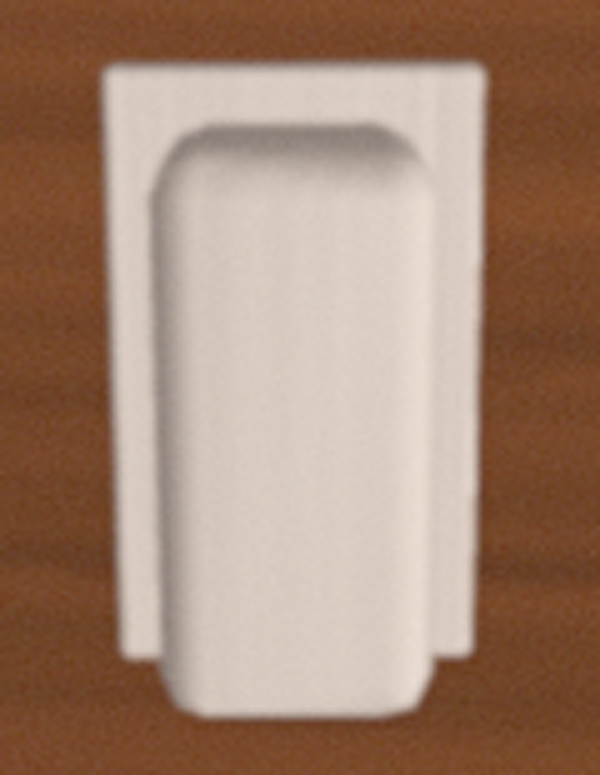

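The wrist view confirms the block: flange corners at (280,178), (357,178), (354,296) and (284,296) give a centre of (0.407, 0.371), square to the jaws. Now I'll descend and grip it.

>>> play_rows(
  series=[
    [[-0.4,0.0,0.001,-0.04,0],[-0.4,0.0,0.001,-0.075,0],[-0.4,0.0,0.001,-0.095,0],[-0.4,0.0,0.001,-0.104,0],[-0.4,0.0,0.001,-0.104,0],[1,0.0,0.001,-0.104,0],[1,0.0,0.001,-0.104,0],[1,0.0,0.001,-0.104,0]],
  ],
  force=25,
)

```text
t: 1.8
tool_pos: [0.4085, 0.3708, 0.0302]
orientation: [-0.055, 3.139, 0.002]
force: [0.9, -0.2, 0.4]
opening: 0.0454
```

>>> play_rows(
  series=[
    [[1,0,0,0,0],[1,0,0,0,0],[1,0,0,0,0]],
  ],
)

```text
t: 2.1
tool_pos: [0.4084, 0.3704, 0.0298]
orientation: [-0.055, 3.14, 0.001]
force: [-0.9, -1.1, 6.3]
opening: 0.04
```

>>> play_rows(
  series=[
    [[1,0,0,0.04,0],[1,0,0,0.08,0],[1,0,0,0.12,0],[1,0,0,0.16,0],[1,0.01,-0.045,0.17,-0.13],[1,0.02,-0.09,0.17,-0.26],[1,0.03,-0.135,0.17,-0.39],[1,0.04,-0.18,0.17,-0.52]],
  ],
)

```text
t: 2.9
tool_pos: [0.447, 0.1882, 0.1979]
orientation: [-0.761, -3.047, 0.001]
force: [1.3, 0.5, -6.3]
opening: 0.0401
```

>>> play_rows(
  series=[
    [[1,0.01,-0.043,0,-0.13],[1,0.02,-0.086,0,-0.26],[1,0.03,-0.129,0,-0.39],[1,0.04,-0.172,0,-0.52],[1,0.05,-0.215,0,-0.65],[1,0.06,-0.258,0,-0.78],[1,0.07,-0.301,0,-0.91],[1,0.0765,-0.342,-0.02,-1.025]],
  ],
)

```text
t: 3.7
tool_pos: [0.5257, -0.1546, 0.1807]
orientation: [2.156, 2.279, 0.003]
force: [1.6, 0.3, -4.5]
opening: 0.0397
```

>>> play_rows(
  series=[
    [[1,0,0,-0.02,0],[1,0,0,-0.03,0],[1,0,0,-0.03,0],[1,0,0,-0.03,0]],
  ],
)

```text
t: 4.1
tool_pos: [0.524, -0.1511, 0.1488]
orientation: [-2.151, -2.289, 0.0]
force: [0.9, -0.1, -5.3]
opening: 0.0398
```

```bash
python3 - <<'E'
from h import *
s=sensors.read_state(); R=cv2.Rodrigues(s['orientation'])[0]
print(s['tool_pos'],np.degrees(np.arctan2(R[1,1],R[0,1])),R[:,2],s['opening'],s['force'])
snap('wrist','w2');snap('top','t2');snap('scene','s2')
E
```

```text
[ 0.5239589  -0.15106565  0.14875202] 3.578104035785079 [-5.16762902e-04  4.11889708e-04 -9.99999782e-01] 0.03979997891116113 [ 0.86225266 -0.14067131 -5.29515141]
```

View pics/w2.png

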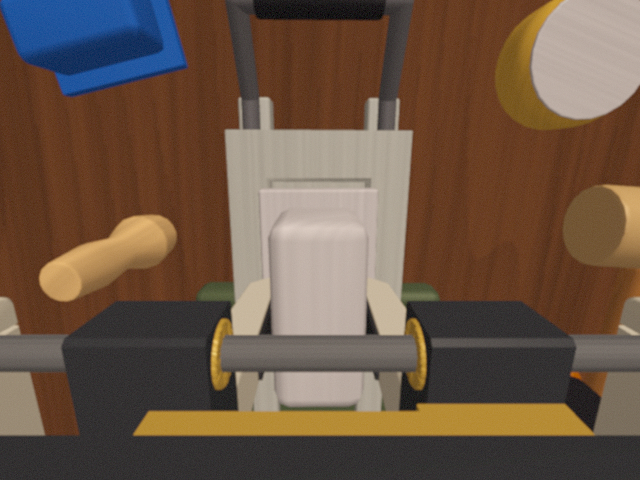

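View pics/s2.png

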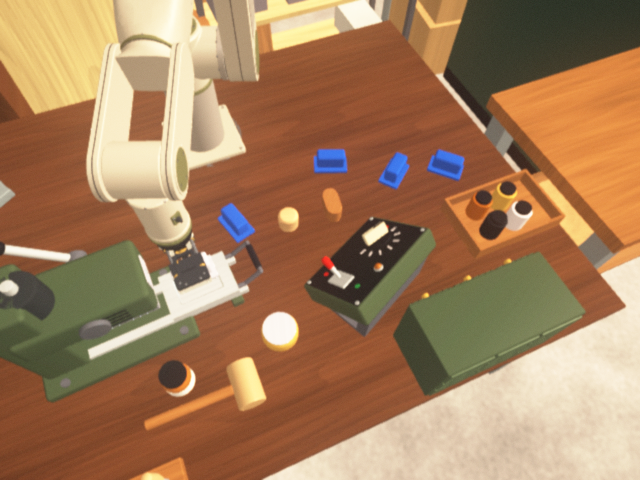

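```bash
python3 - <<'E'
from h import *
c=load('w2')
cv2.imwrite('pics/z8.png',cv2.resize(c['color'][120:300,220:420,::-1],None,fx=4,fy=3.33*4/3.33,interpolation=cv2.INTER_CUBIC)[:600])
E
```

```text
(no output)
```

View pics/z8.png

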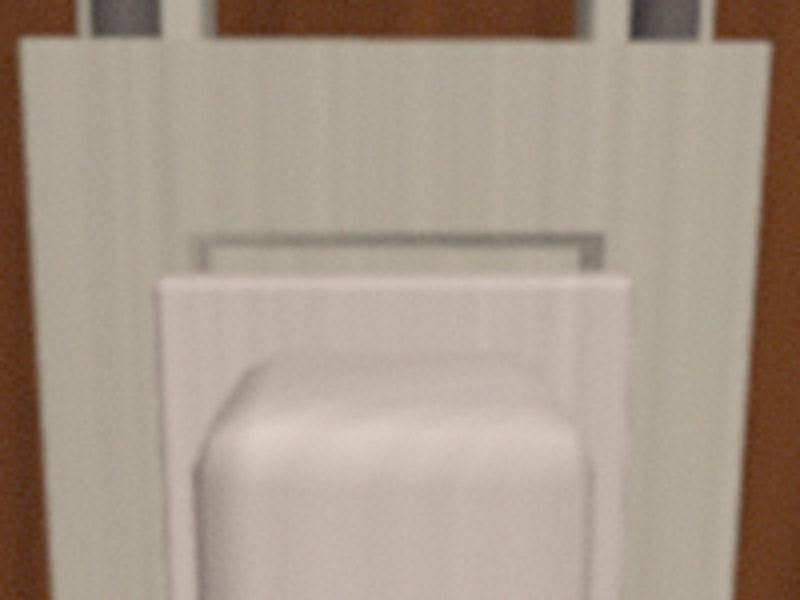

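```bash
python3 - <<'E'
from h import *
c=load('w2'); Z=lambda p:(p[0]/4+220-.375,p[1]/4+120-.375)
f=[onz(c,*Z(p),.129) for p in((160,279),(630,279))]; print('flange far edge',np.round(f,4),np.mean(f,0),np.linalg.norm(f[0]-f[1]))
f=[onz(c,*Z(p),.129) for p in((172,590),(621,590))]; print('flange mid',np.round(f,4),np.mean(f,0))
p=[onz(c,*Z(p),.069) for p in((195,236),(605,236))]; print('pocket rim outer',np.round(p,4),np.mean(p,0),np.linalg.norm(p[0]-p[1]))
p=[onz(c,*Z(p),.069) for p in((18,38),(772,43))]; print('bed edge',np.round(p,4),np.mean(p,0),np.linalg.norm(p[0]-p[1]))
p=[onz(c,*Z(p),.069) for p in((52,590),(738,590))]; print('bed mid',np.round(p,4),np.mean(p,0),np.linalg.norm(p[0]-p[1]))
E
```

```text
flange far edge [[ 0.4932 -0.0989  0.129 ]
 [ 0.5514 -0.0953  0.129 ]] [ 0.522331   -0.09706195  0.129     ] 0.05831372932008092
flange mid [[ 0.4956 -0.1394  0.129 ]
 [ 0.5545 -0.1357  0.129 ]] [ 0.52502958 -0.13754624  0.129     ]
pocket rim outer [[ 0.4891 -0.0978  0.069 ]
 [ 0.5571 -0.0936  0.069 ]] [ 0.52309561 -0.09574407  0.069     ] 0.06805912798112372
bed edge [[ 0.46   -0.0683  0.069 ]
 [ 0.5808 -0.0617  0.069 ]] [ 0.52038829 -0.06499031  0.069     ] 0.12090860419613539
bed mid [[ 0.4654 -0.1612  0.069 ]
 [ 0.5868 -0.1537  0.069 ]] [ 0.52607487 -0.15746758  0.069     ] 0.12162815360911128
```

>>> play_rows(
  series=[
    [[1,0,-0.002,-0.015,0],[1,0,-0.002,-0.03,0],[1,0,-0.002,-0.04,0],[1,0,-0.002,-0.042,0],[1,0,-0.002,-0.042,0],[1,0,-0.002,-0.042,0]],
  ],
)

```text
t: 4.85
tool_pos: [0.5243, -0.1541, 0.1069]
orientation: [2.152, 2.288, 0.0]
force: [0.3, -0.5, -5.0]
opening: 0.0398
```

```bash
python3 - <<'E'
from h import *
s=sensors.read_state(); print(s['tool_pos'],s['force'])
c=snap('wrist','w3');cv2.imwrite('pics/z9.png',cv2.resize(c['color'][120:300,220:420,::-1],None,fx=4,fy=4,interpolation=cv2.INTER_CUBIC)[:600])
E
```

```text
[ 0.52434404 -0.15410039  0.10689997] [ 0.25434758 -0.51300791 -5.03455955]
```

View pics/z9.png

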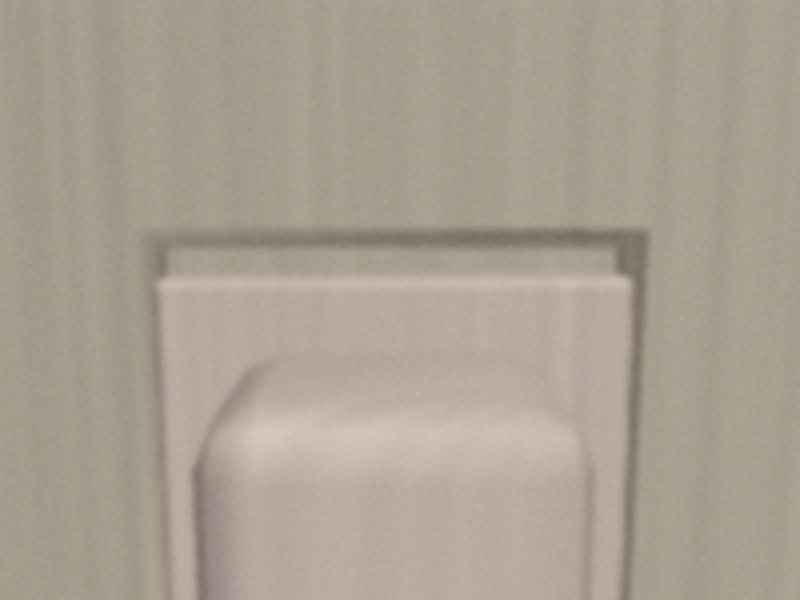

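```bash
python3 - <<'E'
from h import *
c=load('w3'); Z=lambda p:(p[0]/4+220-.375,p[1]/4+120-.375)
f=[onz(c,*Z(p),.087) for p in((158,280),(631,280))]; print('flange',np.round(f,4),np.mean(f,0),np.linalg.norm(f[0]-f[1]))
f=[onz(c,*Z(p),.069) for p in((150,233),(647,233))]; print('rim',np.round(f,4),np.mean(f,0),np.linalg.norm(f[0]-f[1]))
f=[onz(c,*Z(p),.061) for p in((165,246),(618,246))]; print('floor edge? ',np.round(f,4),np.mean(f,0),np.linalg.norm(f[0]-f[1]))
E
```

```text
flange [[ 0.4935 -0.102   0.087 ]
 [ 0.5521 -0.0985  0.087 ]] [ 0.52277522 -0.10025858  0.087     ] 0.058746897164605905
rim [[ 0.4893 -0.0977  0.069 ]
 [ 0.5568 -0.0936  0.069 ]] [ 0.52305773 -0.0956579   0.069     ] 0.0675958137575888
floor edge?  [[ 0.4901 -0.1     0.061 ]
 [ 0.5544 -0.0961  0.061 ]] [ 0.52223524 -0.09804803  0.061     ] 0.0643510744720649
```

The flange edge sits 4.6 mm inside the rim edge (about 4 expected) and the sides are centred to within 0.5 mm. Now I'll lower it slowly.

>>> play_rows(
  series=[
    [[1,0.0005,0.0005,-0.004,0],[1,0.0005,0.0005,-0.007,0],[1,0.0005,0.0005,-0.01,0],[1,0.0005,0.0005,-0.012,0],[1,0.0005,0.0005,-0.014,0],[1,0.0005,0.0005,-0.015,0],[1,0.0005,0.0005,-0.015,0]],
  ],
)

```text
t: 5.6
tool_pos: [0.5245, -0.1534, 0.0914]
orientation: [-2.152, -2.288, 0.0]
force: [0.3, 0.4, -4.6]
opening: 0.0401
```

>>> play_rows(
  series=[
    [[1,0,0,-0.001,0],[1,0,0,-0.001,0],[1,0,0,-0.002,0],[1,0,0,-0.002,0]],
  ],
)

```text
t: 6.0
tool_pos: [0.5249, -0.1535, 0.0908]
orientation: [2.152, 2.288, 0.0]
force: [-4.3, 2.0, 3.9]
opening: 0.04
```

Contact came at z 0.0908, against 0.091 expected when seated. Releasing.

>>> play_rows(
  series=[
    [[0,0,0,0.001,0],[-0.4,0,0,0.001,0],[-0.4,0,0,0.001,0],[-0.4,0,0,0.001,0],[-0.4,0,0,0.001,0],[-0.4,0,0,0.001,0],[-0.4,0,0,0.001,0]],
  ],
)

```text
t: 6.7
tool_pos: [0.5246, -0.1535, 0.0906]
orientation: [-2.153, -2.288, 0.0]
force: [0.3, 0.2, -0.8]
opening: 0.0651
```

>>> play_rows(
  series=[
    [[-0.4,0,0,0.03,0],[-0.4,0,0,0.07,0],[-0.4,0,0,0.1,0],[-0.4,0,0.04,0.13,0],[-0.4,0,0.08,0.13,0],[-0.4,0,0.12,0.13,0],[-0.4,0,0.12,0.13,0]],
  ],
)

```text
t: 7.4
tool_pos: [0.5246, -0.0294, 0.2211]
orientation: [-2.148, -2.292, -0.003]
force: [-0.3, -0.9, -1.7]
opening: 0.0652
```

```bash
python3 - <<'E'
from h import *
s=sensors.read_state(); print(s['t'],s['tool_pos'],s['force'],s['opening'])
c=snap('wrist','w4');snap('scene','s4');snap('top','t4')
E
```

```text
7.4 [ 0.52461807 -0.029447    0.2210786 ] [-0.31044181 -0.94504862 -1.66827507] 0.06518758275612298
```

View pics/w4.png

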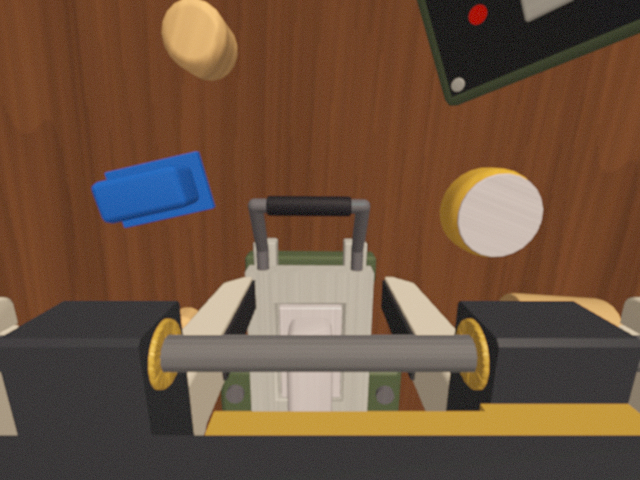

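View pics/s4.png

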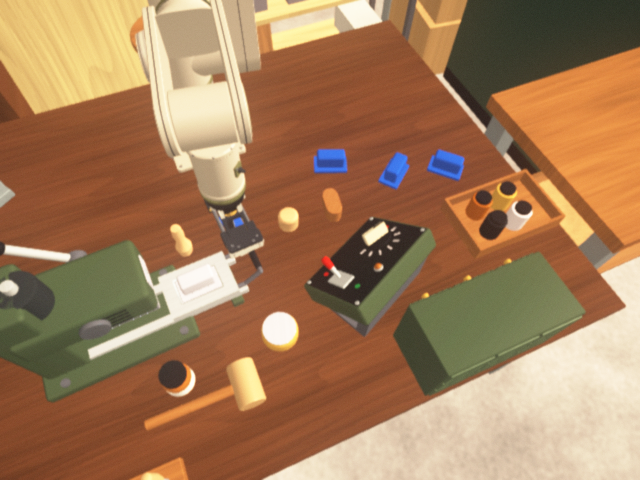

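```bash
python3 - <<'E'
from h import *
c=load('w4');s=load('s4')
a=cv2.resize(c['color'][240:420,230:400,::-1],(400,424),interpolation=cv2.INTER_CUBIC);b=cv2.resize(s['color'][240:320,150:250,::-1],(400,320),interpolation=cv2.INTER_CUBIC)
b=cv2.copyMakeBorder(b,0,104,0,0,0);cv2.imwrite('pics/z10.png',np.hstack([a,b]))
E
```

View pics/z10.png

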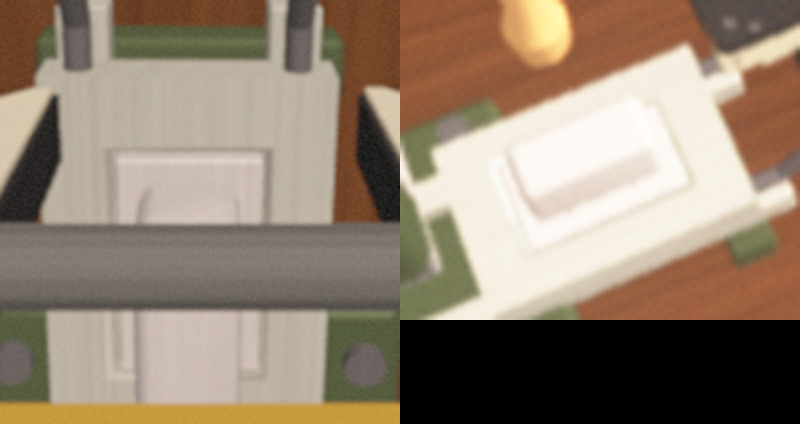

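The block is seated flat with even gaps all round. Next I'll close the jaws, go behind the bar and push.

>>> play_rows(
  series=[
    [[1,-0.004,0.03,0,0],[1,-0.011,0.064,0,0],[1,-0.011,0.064,0,0],[1,-0.011,0.064,-0.04,0],[1,-0.011,0.064,-0.08,0],[1,-0.011,0.064,-0.115,0],[1,-0.011,0.064,-0.134,0],[1,-0.011,0.064,-0.134,0]],
  ],
)

```text
t: 8.35
tool_pos: [0.5108, 0.029, 0.0828]
orientation: [-2.151, -2.283, 0.008]
force: [-2.0, 0.3, -0.4]
opening: 0.0056
```

```bash
python3 - <<'E'
from h import *
s=sensors.read_state(); print(s['t'],s['tool_pos'],s['force'],s['opening'])
c=snap('wrist','w5');snap('scene','s5')
E
```

```text
8.35 [0.51084703 0.02899685 0.08282946] [-2.03259988  0.33477378 -0.42618117] 0.005629582676492741
```

View pics/s5.png

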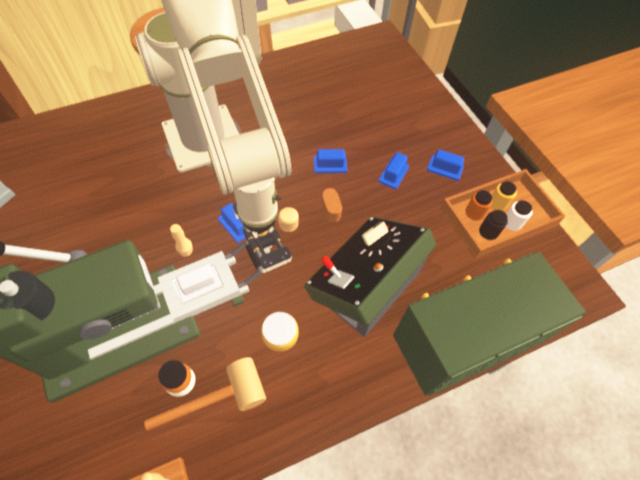

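>>> play_rows(
  series=[
    [[1,0.0006,-0.01,0,0],[1,0.0012,-0.02,0,0],[1,0.002,-0.035,0,0],[1,0.003,-0.05,0,0],[1,0.004,-0.065,0,0],[1,0.005,-0.08,0,0],[1,0.006,-0.095,0,0],[1,0.0065,-0.105,0,0]],
  ],
)

```text
t: 9.25
tool_pos: [0.5212, -0.0759, 0.0883]
orientation: [2.152, 2.286, 0.003]
force: [0.8, 4.8, 4.3]
opening: 0.0005
```

>>> play_rows(
  series=[
    [[1,0.0006,-0.01,0,0],[1,0.0012,-0.02,0,0],[1,0.0018,-0.03,0,0],[1,0.0024,-0.038,0,0],[1,0.0026,-0.042,0,0],[1,0.0026,-0.042,0,0]],
  ],
)

```text
t: 9.85
tool_pos: [0.5226, -0.1175, 0.0867]
orientation: [2.153, 2.287, -0.001]
force: [0.2, -0.1, -0.2]
opening: 0.0004
```

>>> play_rows(
  series=[
    [[1,0.0003,-0.005,0,0],[1,0.0006,-0.01,0,0],[1,0.0008,-0.014,0,0],[1,0.001,-0.016,0,0]],
  ],
)

```text
t: 10.25
tool_pos: [0.5234, -0.1328, 0.0864]
orientation: [-2.152, -2.288, 0.001]
force: [-0.6, 3.3, 3.3]
opening: 0.0005
```

>>> play_rows(
  series=[
    [[1,0.0002,-0.003,0,0],[1,0.0003,-0.005,0,0],[1,0.0003,-0.005,0,0]],
  ],
)

```text
t: 10.55
tool_pos: [0.5238, -0.1378, 0.0864]
orientation: [-2.153, -2.288, 0.001]
force: [-1.8, 1.3, 1.7]
opening: 0.0005
```

>>> play_rows(
  series=[
    [[1,0.0002,-0.003,0,0],[1,0.0003,-0.006,0,0],[1,0.0003,-0.006,0,0]],
  ],
)

```text
t: 10.85
tool_pos: [0.5238, -0.1383, 0.0864]
orientation: [-2.146, -2.284, -0.008]
force: [-4.3, 27.0, 10.8]
opening: 0.0005
```

```bash
python3 - <<'E'
from h import *
s=sensors.read_state(); print(s['t'],s['tool_pos'],s['force'],s['opening'])
c=snap('wrist','w6');snap('scene','s6')
E
```

```text
10.85 [ 0.52376583 -0.13826901  0.08643598] [-4.34575059 27.04971166 10.78656502] 0.0005021545977643353
```

View pics/s6.png

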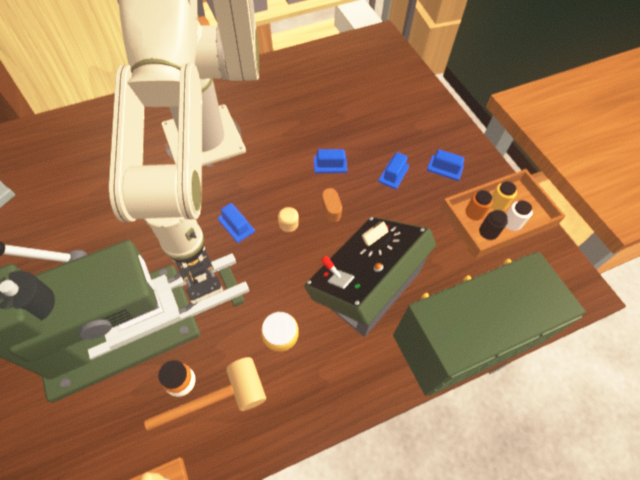

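View pics/w6.png

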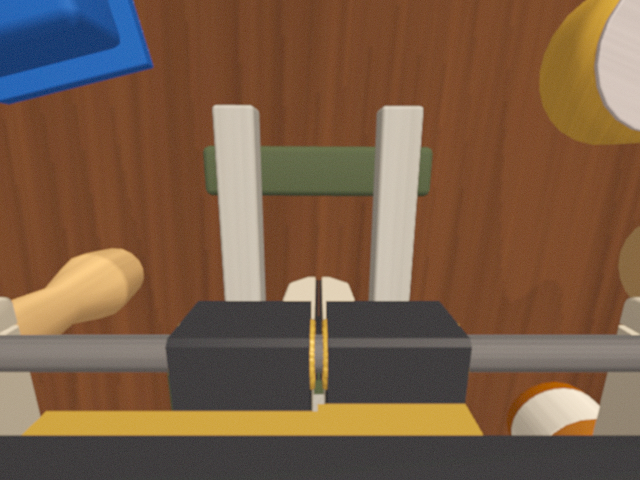

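The stop was reached: 27 N, travel about 0.154 m. I'll back off and lift, then check the block and knob.

>>> play_rows(
  series=[
    [[1,-0.001,0.01,0,0],[1,-0.002,0.03,0,0],[1,-0.002,0.04,0.03,0],[1,-0.002,0.05,0.07,0],[1,-0.002,0.06,0.12,0],[1,-0.002,0.08,0.17,0],[1,-0.002,0.12,0.2,0],[1,-0.002,0.16,0.2,0]],
  ],
)

```text
t: 11.75
tool_pos: [0.5251, 0.0161, 0.2932]
orientation: [2.149, 2.278, 0.009]
force: [0.6, 1.0, 0.2]
opening: 0.0006
```

```bash
python3 - <<'E'
from h import *
s=sensors.read_state(); print(s['t'],s['tool_pos'],s['force'],s['opening'])
c=snap('wrist','w7');d=snap('scene','s7')
cv2.imwrite('pics/z11.png',cv2.resize(d['color'][220:340,60:260,::-1],None,fx=4,fy=4,interpolation=cv2.INTER_CUBIC))
E
```

```text
11.75 [0.52505199 0.01608021 0.29319077] [0.60460152 0.95213425 0.17524699] 0.0006109487231029426
```

View pics/z11.png

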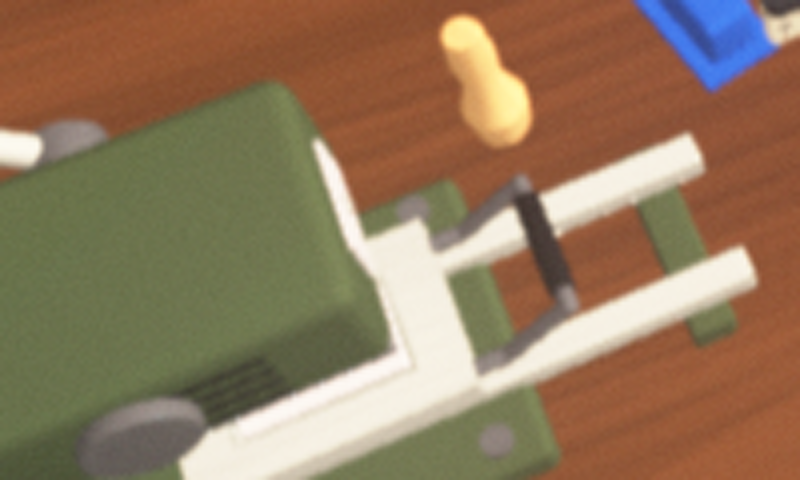

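View pics/w7.png

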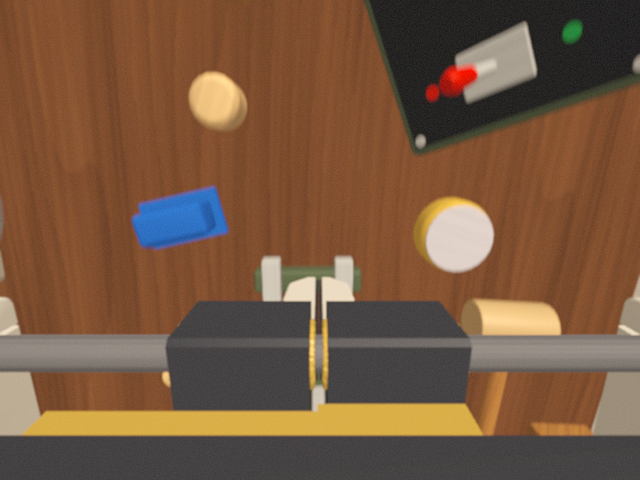

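```bash
cat > knob.py <<'E'
import numpy as np
n=np.array([-.518,-.245,.8195]);n/=np.linalg.norm(n)
ri=np.array([.4256,-.9049,0]);ri-=n*(ri@n);ri/=np.linalg.norm(ri);u=np.cross(n,ri)
c=np.array([.6095,.2977,.1182])
def pose(a,gap=0,r=24,h=24,hw=13):
    a=np.radians(a); d=-ri*np.cos(a)+u*np.sin(a); f=ri*np.sin(a)+u*np.cos(a)
    y=np.array([d[0],d[1],0]);y/=np.linalg.norm(y); x=np.cross([0,0,1],y)
    pts=[]
    for sx in(-7.5,7.5):
        for sy in(-hw,hw):
            for L in(0,17,40):
                q=sx*x+sy*y+np.array([0,0,L])
                if L and (h+q@n)>38.5: 
                    if L==17: q=q-np.array([0,0,1])*((h+q@n-38)/n[2])
                    else: continue
                pts.append(q)
    mn=min(q@f for q in pts); low=min(q@n for q in pts)+h
    s=7+gap-mn
    tip=c+(h*n-r*d+s*f)/1000
    return tip+[0,0,.014],np.degrees(np.arctan2(y[1],y[0])),s,low
if __name__=='__main__':
    print(u,ri)
    for a,g in [(15,15),(15,4)]+[(a,0) for a in range(15,111,5)]:
        p,yw,s,low=pose(a,g); print(a,g,p.round(4),round(yw,1),round(s,1),round(low,1))
E
python3 knob.py; python3 - <<'E'
from h import *
s=load('s7'); Q=[onz(s,p[0]/4+60-.375,p[1]/4+220-.375,.087) for p in((520,182),(572,303))];print(np.round(Q,4),np.mean(Q,0))
w=load('w7'); cv2.imwrite('pics/z12.png',cv2.resize(w['color'][260:310,270:370,::-1],None,fx=6,fy=6))
# finger tip px
st=sensors.read_state()
print(proj(w,[st['tool_pos']-[0,0,.014]]))
R=cv2.Rodrigues(st['orientation'])[0]
for k in(-17.5,-12,12,17.5): print(k,proj(w,[st['tool_pos']-[0,0,.014]+R[:,1]*k/1000]))
E
```

```text
[0.7416     0.3487954  0.57303682] [ 0.42624693 -0.90460628 -0.00101602]
15 15 [0.6266 0.2717 0.1645] 102.8 29.3 18.2
15 4 [0.6175 0.2706 0.1584] 102.8 18.3 18.2
15 0 [0.6142 0.2702 0.1562] 102.8 14.3 18.2
20 0 [0.613  0.2688 0.155 ] 98.6 14.7 17.7
25 0 [0.6116 0.2676 0.1538] 94.3 15.0 17.3
30 0 [0.6102 0.2665 0.1526] 89.9 15.4 16.9
35 0 [0.6086 0.2656 0.1513] 85.4 15.6 16.6
40 0 [0.6068 0.2648 0.15  ] 80.7 15.9 16.2
45 0 [0.605  0.2642 0.1486] 75.9 16.1 15.9
50 0 [0.603  0.2639 0.1473] 70.9 16.2 15.7
55 0 [0.6009 0.2637 0.1459] 65.7 16.2 15.5
60 0 [0.5988 0.2638 0.1446] 60.4 16.2 15.4
65 0 [0.5965 0.2642 0.1433] 54.8 16.1 15.4
70 0 [0.5943 0.2649 0.142 ] 49.1 15.9 15.4
75 0 [0.592  0.2658 0.1409] 43.3 15.7 15.6
80 0 [0.5897 0.2671 0.1398] 37.3 15.3 15.8
85 0 [0.5875 0.2686 0.1389] 31.3 14.9 16.1
90 0 [0.5855 0.2703 0.1381] 25.2 14.5 16.5
95 0 [0.584  0.271  0.1374] 19.1 15.4 16.1
100 0 [0.5825 0.2719 0.1367] 13.0 16.3 15.8
105 0 [0.581  0.2728 0.136 ] 7.1 17.2 15.6
110 0 [0.5795 0.2739 0.1354] 1.2 18.1 15.4
[[ 0.4779 -0.1554  0.087 ]
 [ 0.5685 -0.1485  0.087 ]] [ 0.52319765 -0.15193934  0.087     ]
[[312.1417562  284.79556877]]
-17.5 [[278.99128487 285.09455986]]
-12 [[289.41264692 285.0005674 ]]
12 [[334.85934181 284.59067408]]
17.5 [[345.26771972 284.49679873]]
```

View pics/z12.png

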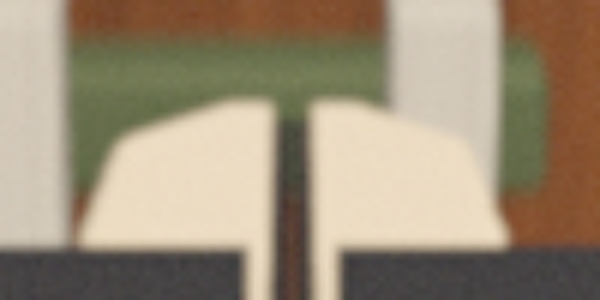

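The bar is at y ≈ -0.152, against 0.000 before, so the bed is home. The selector is at the first mark. I'll turn it by pushing the tail end of the bar down the slope with closed fingers. First I'll move above the start point.

>>> play_rows(
  series=[
    [[1,0.013,0.035,0,0.14],[1,0.026,0.07,0,0.28],[1,0.039,0.105,0,0.42],[1,0.052,0.14,0,0.56],[1,0.065,0.17,0,0.7],[1,0.078,0.2,0,0.84],[1,0.091,0.23,0,0.98],[1,0.104,0.255,0,1.12]],
  ],
)

```text
t: 12.65
tool_pos: [0.6272, 0.272, 0.2857]
orientation: [0.6, 3.083, -0.002]
force: [-0.0, -0.3, 0.6]
opening: 0.0004
```

>>> play_rows(
  series=[
    [[1,0,0,-0.01,0.15],[1,0,0,-0.02,0.3],[1,0,0,-0.04,0.45],[1,0,0,-0.05,0.6],[1,0,0,-0.06,0.612],[1,0,0,-0.06,0.612]],
  ],
)

```text
t: 13.25
tool_pos: [0.6258, 0.2704, 0.2241]
orientation: [0.341, -3.12, 0.002]
force: [-0.4, 0.1, 0.3]
opening: 0.0002
```

```bash
cat > st.py <<'E'
from h import *
s=sensors.read_state(); R=cv2.Rodrigues(s['orientation'])[0]
print(s['t'],s['tool_pos'].round(4),'yaw',np.degrees(np.arctan2(R[1,1],R[0,1])).round(2),'F',s['force'].round(1),s['opening'].round(4),s['q'].round(2))
E
python3 st.py; python3 - <<'E'
from h import *
snap('wrist','w8'); s=snap('scene','s8')
cv2.imwrite('pics/z13.png',cv2.resize(s['color'][185:320,280:450,::-1],None,fx=4.4,fy=4.4,interpolation=cv2.INTER_CUBIC))
E
```

```text
Traceback (most recent call last):
  File "st.py", line 3, in <module>
    print(s['t'],s['tool_pos'].round(4),'yaw',np.degrees(np.arctan2(R[1,1],R[0,1])).round(2),'F',s['force'].round(1),s['opening'].round(4),s['q'].round(2))
                                                                                                                     ^^^^^^^^^^^^^^^^^^
AttributeError: 'float' object has no attribute 'round'
```

View pics/w8.png

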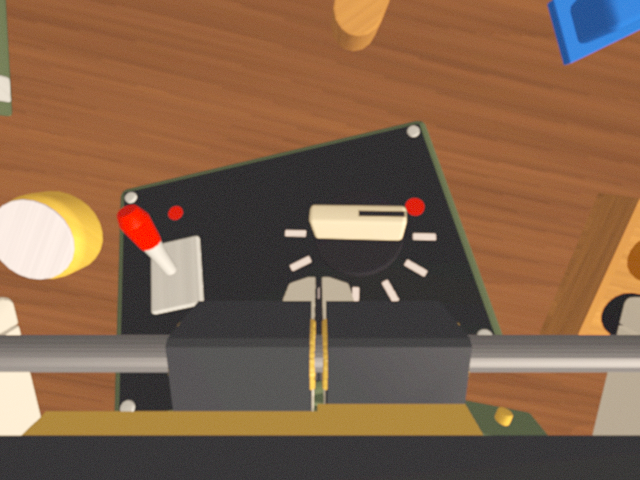

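View pics/z13.png

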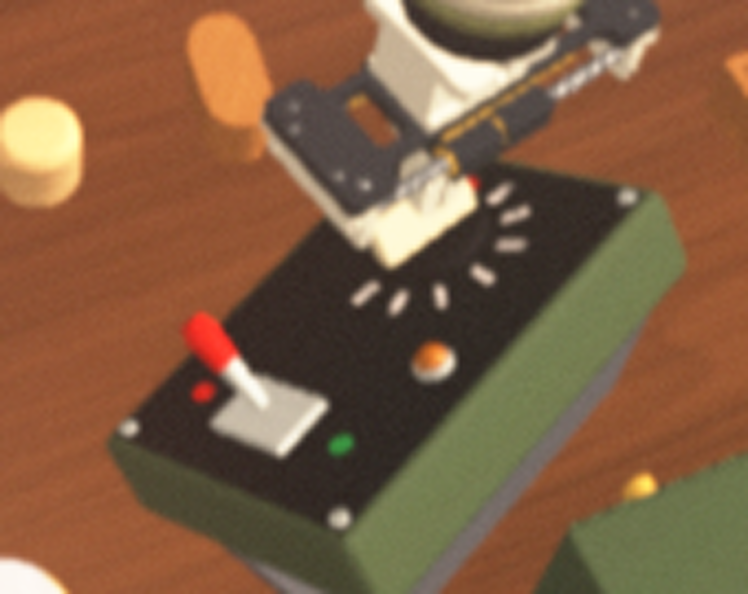

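>>> play_rows(
  series=[
    [[1,0,0,-0.02,0],[1,0,0,-0.045,0],[1,0,0,-0.0625,0],[1,0,0,-0.0625,0],[1,-0.005,-0.0005,-0.066,0],[1,-0.009,-0.001,-0.0685,0],[1,-0.009,-0.001,-0.0685,0]],
  ],
)

```text
t: 14.05
tool_pos: [0.6172, 0.2707, 0.1591]
orientation: [-0.348, 3.121, 0.0]
force: [-0.4, -0.3, -0.1]
opening: 0.0006
```

```bash
sed -i "s/s\['opening'\].round(4)/round(s['opening'],4)/" st.py && python3 st.py; python3 - <<'E'
from h import *
snap('wrist','w9')
E
```

```text
14.05 [0.6172 0.2707 0.1591] yaw 102.73 F [-0.4 -0.3 -0.1] 0.0006 [ 0.34  0.37  1.35  0.    1.43 -1.46]
```

View pics/w9.png

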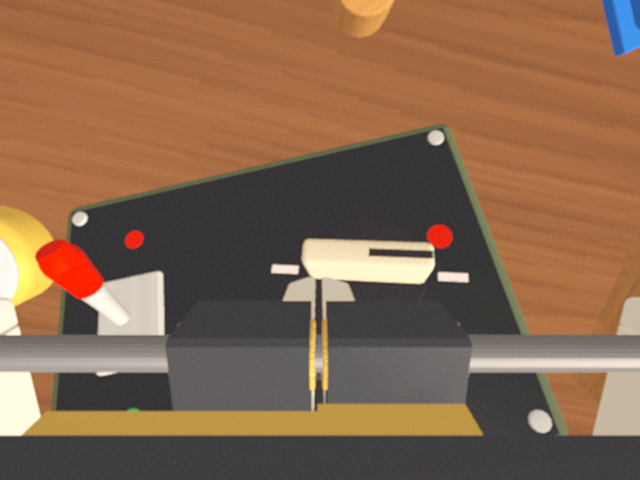

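>>> play_rows(
  series=[
    [[1,-0.0047,-0.0017,-0.0035,-0.073],[1,-0.0061,-0.0029,-0.0047,-0.148],[1,-0.0075,-0.004,-0.0059,-0.225],[1,-0.0091,-0.0049,-0.0072,-0.304],[1,-0.0109,-0.0057,-0.0085,-0.386],[1,-0.0127,-0.0063,-0.0099,-0.47],[1,-0.0147,-0.0066,-0.0112,-0.557],[1,-0.0168,-0.0068,-0.0126,-0.648]],
  ],
)

```text
t: 14.9
tool_pos: [0.6026, 0.2635, 0.148]
orientation: [0.669, 3.064, 0.002]
force: [5.5, -4.2, 7.3]
opening: 0.0004
```

```bash
python3 st.py; python3 - <<'E'
from h import *
snap('wrist','w10')
E
```

```text
14.9 [0.6026 0.2635 0.148 ] yaw 65.37 F [ 5.5 -4.2  7.3] 0.0004 [ 0.34  0.33  1.41 -0.    1.39 -0.81]
```

View pics/w10.png

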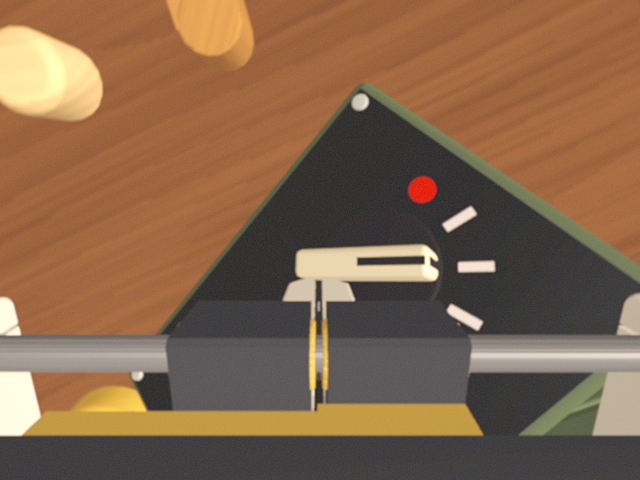

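>>> play_rows(
  series=[
    [[1,-0.0021,0.0001,-0.0013,-0.093],[1,-0.0044,0.0005,-0.0026,-0.19],[1,-0.0066,0.0012,-0.0039,-0.29],[1,-0.0089,0.0021,-0.005,-0.391],[1,-0.0112,0.0034,-0.0061,-0.496],[1,-0.0134,0.0049,-0.007,-0.6],[1,-0.0134,0.0049,-0.007,-0.6]],
  ],
)

```text
t: 15.65
tool_pos: [0.5884, 0.2674, 0.1404]
orientation: [1.546, 2.731, 0.001]
force: [0.1, -3.8, 1.8]
opening: 0.0004
```

```bash
python3 st.py; python3 - <<'E'
from h import *
snap('wrist','w11')
E
```

```text
15.65 [0.5884 0.2674 0.1404] yaw 30.96 F [ 0.1 -3.8  1.8] 0.0004 [ 0.35  0.31  1.45 -0.    1.38 -0.19]
```

View pics/w11.png

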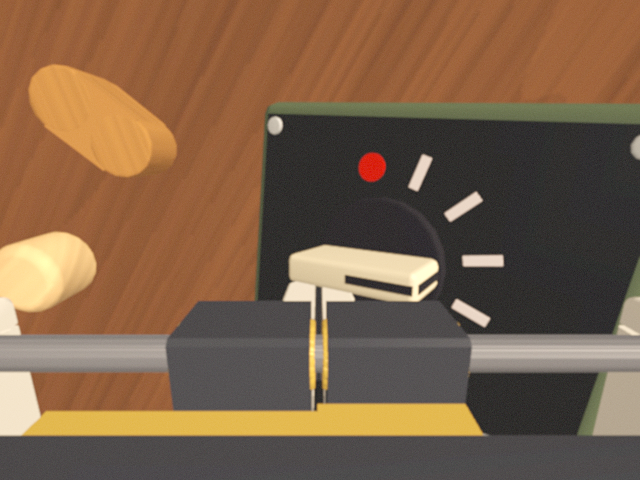

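>>> play_rows(
  series=[
    [[1,-0.002,0.0017,-0.0008,-0.106],[1,-0.0035,0.0022,-0.0015,-0.213],[1,-0.0035,0.0022,-0.0015,-0.213]],
  ],
)

```text
t: 16.0
tool_pos: [0.5844, 0.2699, 0.1382]
orientation: [1.828, 2.552, 0.0]
force: [0.4, -6.4, 2.4]
opening: 0.0003
```

```bash
python3 st.py; python3 - <<'E'
from h import *
snap('wrist','w12')
E
```

```text
16.0 [0.5844 0.2699 0.1382] yaw 18.79 F [ 0.4 -6.4  2.4] 0.0003 [ 0.35  0.3   1.46 -0.    1.37  0.03]
```

View pics/w12.png

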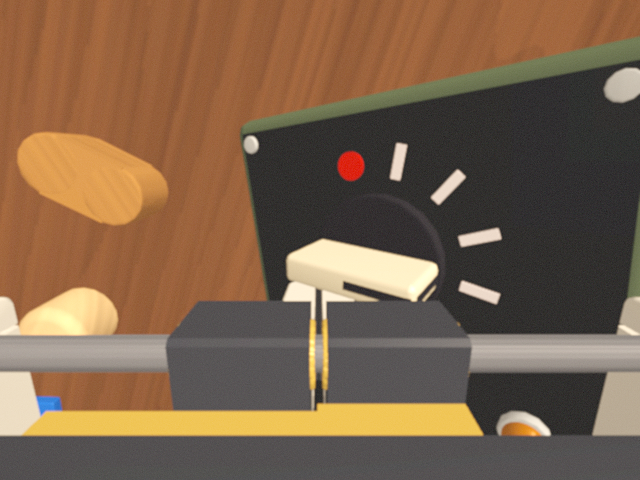

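```bash
cat > ang.py <<'E'
from h import *; import knob as K
def ang(f,a,b,h=37):
    c=load(f); P=[]
    for p in(a,b):
        o,d=ray(c,*p); q=K.c+K.n*h/1000; P.append(o+d*((q-o)@K.n)/(d@K.n))
    v=P[1]-P[0]; print(f,'a=',np.degrees(np.arctan2(v@K.u,-v@K.ri)).round(1),'len',np.linalg.norm(v).round(4))
if __name__=='__main__':
    ang('w9',(306,240),(434,243)); ang('w10',(300,252),(430,247)); ang('w11',(327,246),(437,262)); ang('w12',(327,241),(436,265))
    im=load('w12')['color'][220:310,270:450,::-1];cv2.imwrite('pics/z14.png',cv2.resize(im,None,fx=4.4,fy=4.4,interpolation=cv2.INTER_CUBIC))
E
python3 ang.py
```

```text
w9 a= 14.4 len 0.0627
w10 a= 45.8 len 0.0623
w11 a= 83.8 len 0.0488
w12 a= 98.0 len 0.047
```

View pics/z14.png

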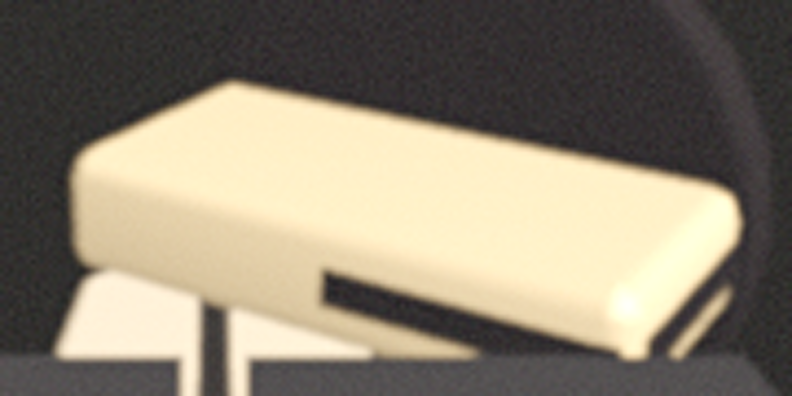

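```bash
python3 - <<'E'
from ang import *
ang('w12',(289.5,257.5),(409.5,288),37)
ang('w12',(323,238.5),(433,262),9)
im=load('w11')['color'][220:310,270:450,::-1];cv2.imwrite('pics/z15.png',cv2.resize(im,None,fx=4.4,fy=4.4,interpolation=cv2.INTER_CUBIC))
E
```

```text
w12 a= 97.3 len 0.0595
w12 a= 97.8 len 0.0592
```

View pics/z15.png

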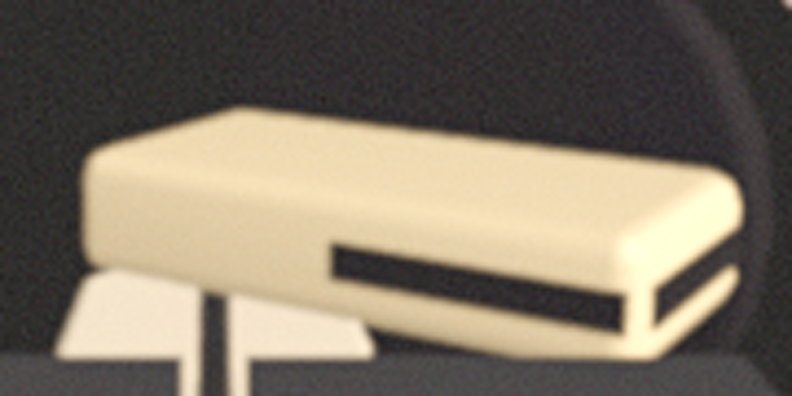

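By my measurement the bar is at about 97°, past the 90° midpoint between marks 3 and 4. I'll back off so the click can settle, then check it.

>>> play_rows(
  series=[
    [[1,0.003,-0.007,0,0],[1,0.006,-0.014,0.005,0],[1,0.006,-0.02,0.03,0],[1,0.0,-0.04,0.07,0],[1,-0.02,-0.06,0.1,0],[1,-0.05,-0.08,0.12,0],[1,-0.05,-0.08,0.12,0],[1,-0.05,-0.08,0.12,0]],
  ],
)

```text
t: 16.85
tool_pos: [0.5341, 0.1905, 0.2586]
orientation: [1.824, 2.556, 0.004]
force: [0.3, -0.4, -0.1]
opening: 0.0007
```

```bash
python3 st.py; python3 - <<'E'
from h import *
snap('wrist','w13');s=snap('scene','s13'); snap('top','t13')
cv2.imwrite('pics/z16.png',cv2.resize(s['color'][195:325,290:450,::-1],None,fx=4.6,fy=4.6,interpolation=cv2.INTER_CUBIC))
E
```

```text
16.85 [0.5341 0.1905 0.2586] yaw 18.99 F [ 0.3 -0.4 -0.1] 0.0007 [ 0.25  0.03  1.55  0.    1.56 -0.08]
```

View pics/w13.png

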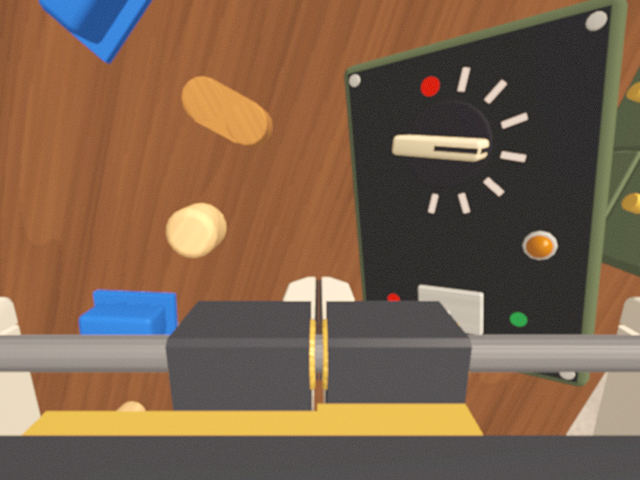

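View pics/z16.png

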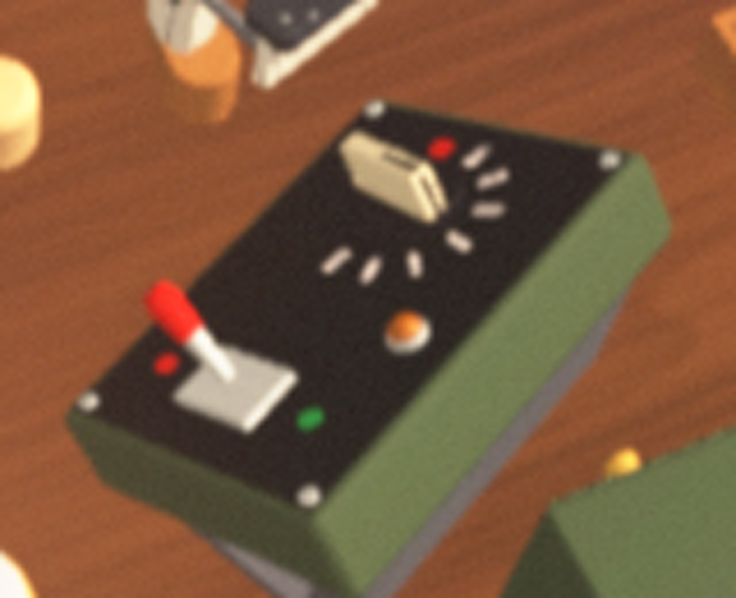

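```bash
python3 - <<'E'
from ang import *
im=load('w13')['color'][120:180,380:500,::-1];cv2.imwrite('pics/z17.png',cv2.resize(im,None,fx=6,fy=6,interpolation=cv2.INTER_CUBIC))
c=load('w13'); print(proj(c,[K.c+.037*K.n+s*.032*(-K.ri*np.cos(np.radians(a))+K.u*np.sin(np.radians(a))) for a in(98,105) for s in(-1,1)]))
E
```

```text
[[390.1567634  146.69886315]
 [477.45592102 150.3979321 ]
 [390.8122307  141.52915499]
 [476.19467542 156.22758369]]
```

View pics/z17.png

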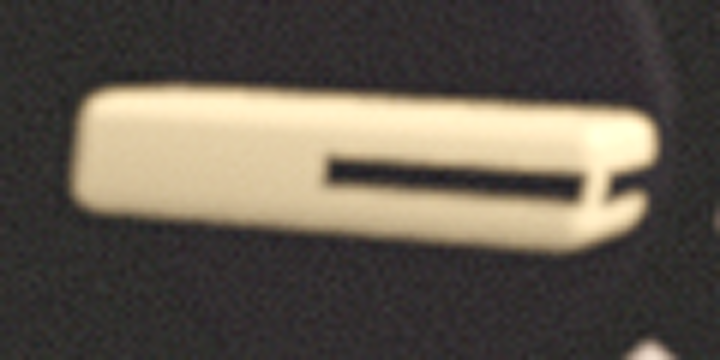

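```bash
python3 - <<'E'
from ang import *
c=load('w13')
def pl(p,h):
    o,d=ray(c,*p); q=K.c+K.n*h; return o+d*((q-o)@K.n)/(d@K.n)
T=[(430.5,86),(464,79.5),(495.5,91.5),(514.5,120.5),(513.5,156.5),(494,187),(464,203),(433,203.5)]
P=np.array([pl(p,0) for p in T]); cc=((P[0]+P[6])/2+(P[1]+P[7])/2)/2
print('centre',cc,K.c)
for p in P: v=p-cc; print(np.degrees(np.arctan2(v@K.u,-v@K.ri)).round(1),np.linalg.norm(v).round(4))
for a,b in(((435,148.3),(476.7,151.2)),((394.,155),(474,161.7)),((397,134),(484,138))):
    for h in(.038,):
        v=pl(b,h)-pl(a,h); print('bar',np.degrees(np.arctan2(v@K.u,-v@K.ri)).round(1),np.linalg.norm(v).round(4))
m=(pl((435,148.3),.038)-cc); print('line offset from axis mm', pl((435,148.3),.038)-(cc+.038*K.n))
E
```

```text
centre [0.61092675 0.29852764 0.11934927] [0.6095 0.2977 0.1182]
-14.7 0.0492
15.2 0.049
44.8 0.049
74.9 0.0491
105.0 0.0492
135.1 0.0493
165.1 0.049
-164.8 0.0492
bar 99.5 0.0285
bar 99.5 0.059
bar 99.3 0.0618
line offset from axis mm [0.00110393 0.0001529  0.0007435 ]
```

The fourth tick reads 105.0° and the bar 99.5° (heat ≈ 2.00 rad). That is within tolerance but near its edge, so I'll nudge it about 5° further. First I'll compute the approach.

```bash
python3 - <<'E'
import knob as K
for a,g in((102,10),(102,4),(99,0),(101,0),(102,0),(103,0),(105,0)):
    p,y,s,l=K.pose(a,g); print(a,g,p.round(4),round(y,1))
E
```

```text
102 10 [0.5845 0.2626 0.1352] 10.7
102 4 [0.583  0.2684 0.1359] 10.7
99 0 [0.5828 0.2717 0.1368] 14.3
101 0 [0.5822 0.272  0.1366] 11.8
102 0 [0.5819 0.2722 0.1364] 10.7
103 0 [0.5816 0.2724 0.1363] 9.5
105 0 [0.581  0.2728 0.136 ] 7.1
```

>>> play_rows(
  series=[
    [[1,0.02,0.03,0,-0.07],[1,0.04,0.05,0,-0.148],[1,0.0525,0.072,0,-0.148],[1,0.0525,0.072,-0.02,-0.148],[1,0.0525,0.072,-0.04,-0.148],[1,0.0525,0.072,-0.04,-0.148]],
  ],
)

```text
t: 17.6
tool_pos: [0.5841, 0.2627, 0.2113]
orientation: [-2.004, -2.414, 0.012]
force: [-0.5, 0.3, -1.3]
opening: 0.0004
```

```bash
python3 st.py; python3 - <<'E'
from h import *
c=snap('wrist','w14')
im=c['color'][200:310,250:470,::-1];cv2.imwrite('pics/z18.png',cv2.resize(im,None,fx=3.6,fy=3.6,interpolation=cv2.INTER_CUBIC))
E
```

```text
17.6 [0.5841 0.2627 0.2113] yaw 10.59 F [-0.5  0.3 -1.3] 0.0004 [0.34 0.26 1.38 0.   1.51 0.16]
```

View pics/w14.png

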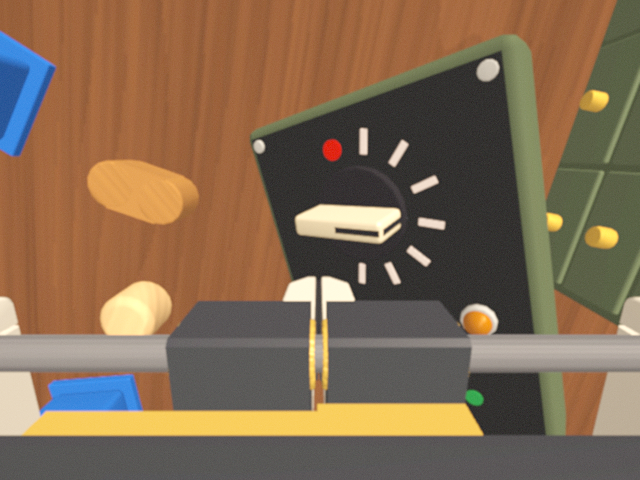

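View pics/z18.png

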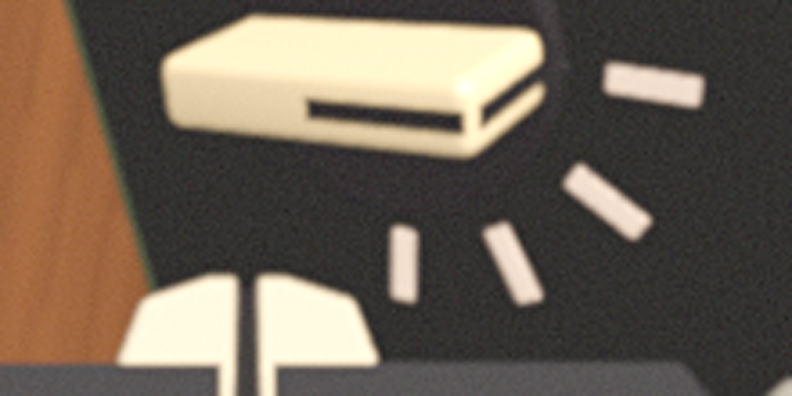

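>>> play_rows(
  series=[
    [[1,0,0,0,0],[1,0,0,0,0]],
  ],
)

```text
t: 17.85
tool_pos: [0.5868, 0.263, 0.2184]
orientation: [2.007, 2.415, 0.002]
force: [-0.3, -0.0, 0.1]
opening: 0.0005
```

>>> play_rows(
  series=[
    [[1,-0.0022,-0.0004,-0.03,0],[1,-0.0022,-0.0004,-0.06,0],[1,-0.0022,-0.0004,-0.083,0],[1,-0.0022,-0.0004,-0.083,0],[1,-0.0037,0.0054,-0.0825,0],[1,-0.0042,0.0075,-0.0823,0],[1,-0.0048,0.0092,-0.082,0],[1,-0.0048,0.0092,-0.082,0]],
  ],
)

```text
t: 18.65
tool_pos: [0.5828, 0.2711, 0.1372]
orientation: [2.006, 2.413, 0.002]
force: [1.8, -7.5, 0.3]
opening: 0.0008
```

```bash
python3 st.py; python3 - <<'E'
from h import *
c=snap('wrist','w15')
im=c['color'][200:310,250:470,::-1];cv2.imwrite('pics/z19.png',cv2.resize(im,None,fx=3.6,fy=3.6,interpolation=cv2.INTER_CUBIC))
E
```

```text
18.65 [0.5828 0.2711 0.1372] yaw 10.51 F [ 1.8 -7.5  0.3] 0.0008 [ 0.36  0.3   1.47 -0.    1.37  0.17]
```

View pics/z19.png

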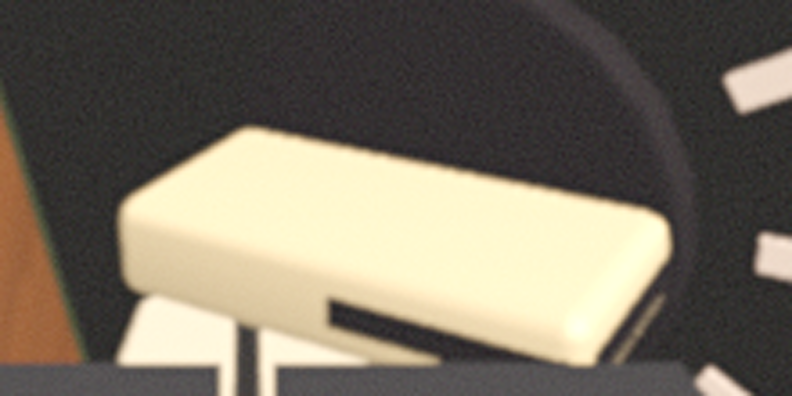

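```bash
python3 - <<'E'
from ang import *
Z=lambda p:(p[0]/3.6+250-.36,p[1]/3.6+200-.36)
ang('w15',Z((130,213)),Z((555,335)),37); ang('w15',Z((330,312)),Z((480,352)),38); ang('w15',Z((248,127)),Z((655,210)),9)
E
```

```text
w15 a= 106.0 len 0.0582
w15 a= 103.7 len 0.0193
w15 a= 104.8 len 0.0599
```

The bar now reads about 105°, which is the fourth mark. I'll retreat gently and move in front of the switch.

>>> play_rows(
  series=[
    [[1,0.001,-0.003,0,0],[1,0.003,-0.009,0,0],[1,0.005,-0.016,0.01,0],[1,0.003,-0.025,0.05,0],[1,0.0,-0.05,0.09,-0.1],[1,-0.03,-0.08,0.12,-0.24],[1,-0.03,-0.12,0.12,-0.38],[1,-0.03,-0.15,0.12,-0.52]],
  ],
)

```text
t: 19.5
tool_pos: [0.5519, 0.1203, 0.2587]
orientation: [2.564, 1.81, 0.007]
force: [0.1, 1.1, 0.2]
opening: 0.0003
```

>>> play_rows(
  series=[
    [[1,0.0,0,0,-0.14],[1,0,0,0,-0.28],[1,0,0,0,-0.42],[1,0,0,0,-0.56],[1,0,0,0,-0.7],[1,0,0,0,-0.796],[1,0,0,0,-0.796],[1,0,0,0,-0.796]],
  ],
)

```text
t: 20.3
tool_pos: [0.5515, 0.1218, 0.256]
orientation: [3.065, 0.688, 0.002]
force: [0.4, -1.0, 0.2]
opening: 0.0005
```

```bash
python3 st.py; python3 - <<'E'
from h import *
c=snap('wrist','w16');s=snap('scene','s16');snap('top','t16')
cv2.imwrite('pics/z20.png',cv2.resize(s['color'][195:325,290:450,::-1],None,fx=4.6,fy=4.6,interpolation=cv2.INTER_CUBIC))
E
```

```text
20.3 [0.5515 0.1218 0.256 ] yaw -64.69 F [ 0.4 -1.   0.2] 0.0005 [0.13 0.03 1.56 0.   1.56 1.26]
```

View pics/w16.png

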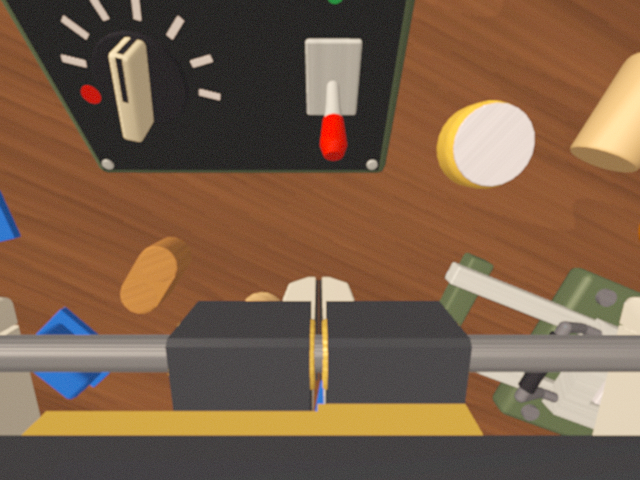

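View pics/z20.png

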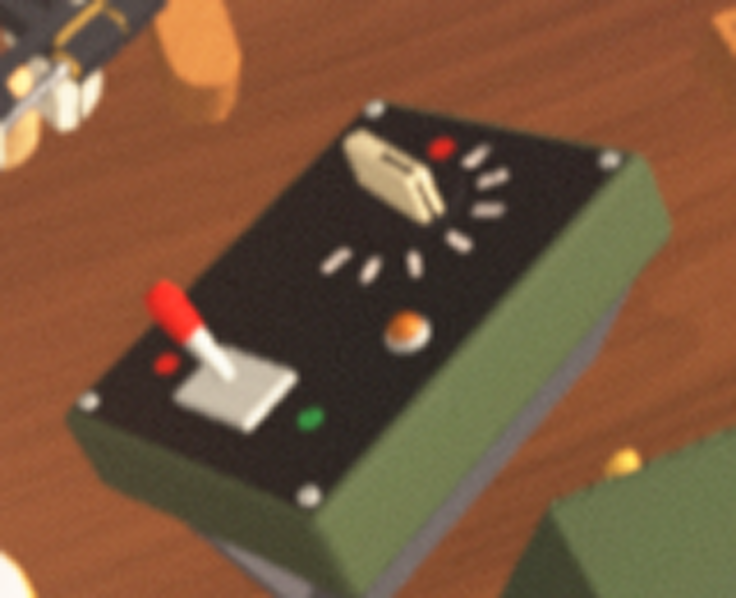

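```bash
python3 - <<'E'
from h import *
im=load('w16')['color'][0:150,50:230,::-1];cv2.imwrite('pics/z21.png',cv2.resize(im,None,fx=4,fy=4,interpolation=cv2.INTER_CUBIC))
E
```

```text
(no output)
```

View pics/z21.png

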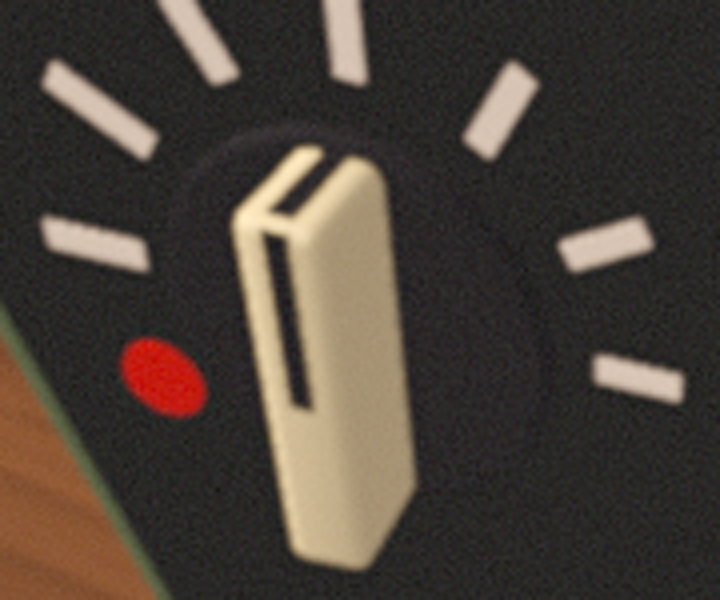

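```bash
python3 - <<'E'
from ang import *
Z=lambda p:(p[0]/4+50-.375,p[1]/4-.375)
ang('w16',Z((301,408)),Z((275,236)),38); ang('w16',Z((293,548)),Z((239,222)),37); ang('w16',Z((365,565)),Z((310,235)),37)
c=load('w16')
def pl(p,h):
    o,d=ray(c,*p); q=K.c+K.n*h; return o+d*((q-o)@K.n)/(d@K.n)
P=[pl(Z(p),0) for p in((95,243),(638,378),(345,30))]; cc=(P[0]+P[1])/2
for p in P: v=p-cc; print(np.degrees(np.arctan2(v@K.u,-v@K.ri)).round(1),np.linalg.norm(v).round(4))
print(K.c,cc)
E
```

```text
w16 a= 105.6 len 0.0294
w16 a= 105.8 len 0.0605
w16 a= 103.7 len 0.0618
15.1 0.049
-164.9 0.049
105.1 0.0482
[0.6095 0.2977 0.1182] [0.61064573 0.29885613 0.11926985]
```

Knob check: the bar reads 105° and the fourth tick 105°, so it matches. Next I'll approach the toggle from below and push it up.

>>> play_rows(
  series=[
    [[1,0.026,0,-0.03,0],[1,0.026,0,-0.065,0],[1,0.026,0,-0.104,0],[1,0.026,0,-0.104,0],[1,0.035,0.0045,-0.104,0],[1,0.0425,0.008,-0.104,0],[1,0.0486,0.0109,-0.104,0],[1,0.0486,0.0109,-0.104,0]],
  ],
)

```text
t: 21.25
tool_pos: [0.602, 0.1336, 0.1532]
orientation: [3.066, 0.685, 0.006]
force: [-0.3, 0.1, -0.1]
opening: 0.0003
```

>>> play_rows(
  series=[
    [[1,0.0045,0.0021,0.001,0],[1,0.009,0.0042,0.003,0],[1,0.0135,0.0064,0.005,0],[1,0.0181,0.0085,0.007,0],[1,0.0226,0.0106,0.009,0],[1,0.0271,0.0128,0.012,0],[1,0.0317,0.0149,0.014,0],[1,0.0317,0.0149,0.014,0]],
  ],
)

```text
t: 22.05
tool_pos: [0.6309, 0.1469, 0.1662]
orientation: [3.066, 0.682, -0.003]
force: [1.0, 0.0, 1.7]
opening: 0.0006
```

```bash
python3 st.py; python3 - <<'E'
from h import *
c=snap('wrist','w17');s=snap('scene','s17')
cv2.imwrite('pics/z22.png',cv2.resize(s['color'][195:325,290:450,::-1],None,fx=4.6,fy=4.6,interpolation=cv2.INTER_CUBIC))
E
```

```text
22.05 [0.6309 0.1469 0.1662] yaw -64.91 F [1.  0.  1.7] 0.0006 [ 0.15  0.3   1.42 -0.    1.43  1.28]
```

View pics/w17.png

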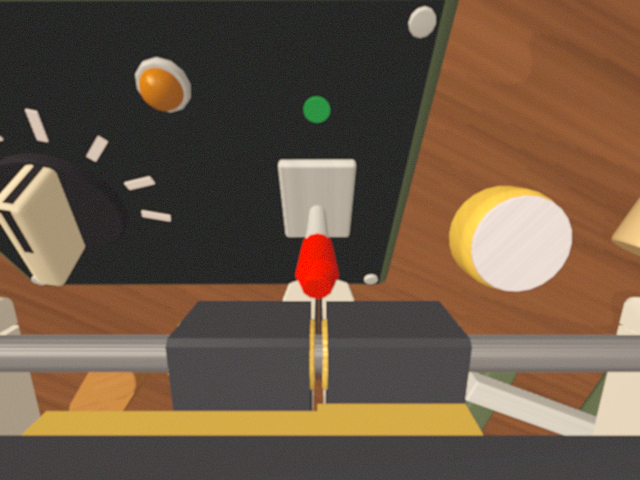

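View pics/z22.png

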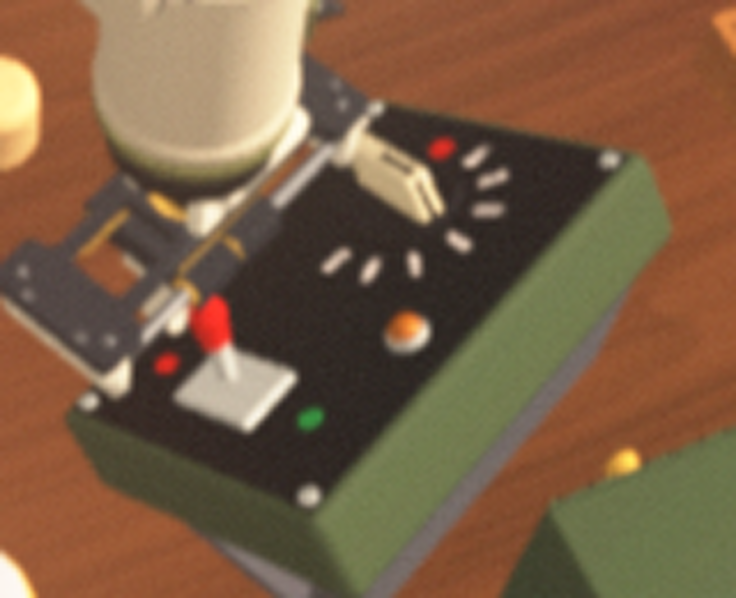

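The toggle is at mid travel, with its tip at wrist (317,270). I'll keep pushing.

>>> play_rows(
  series=[
    [[1,0.0045,0.0021,0.002,0],[1,0.009,0.0042,0.004,0],[1,0.0125,0.006,0.006,0],[1,0.0125,0.006,0.006,0]],
  ],
)

```text
t: 22.55
tool_pos: [0.6434, 0.1536, 0.1702]
orientation: [3.066, 0.684, -0.006]
force: [-5.3, -2.5, 0.3]
opening: 0.0003
```

```bash
python3 st.py; python3 - <<'E'
from h import *
c=snap('wrist','w18');s=snap('scene','s18')
cv2.imwrite('pics/z23.png',cv2.resize(s['color'][195:325,290:450,::-1],None,fx=4.6,fy=4.6,interpolation=cv2.INTER_CUBIC))
E
```

```text
22.55 [0.6434 0.1536 0.1702] yaw -64.85 F [-5.3 -2.5  0.3] 0.0003 [ 0.16  0.33  1.37 -0.    1.44  1.29]
```

View pics/z23.png

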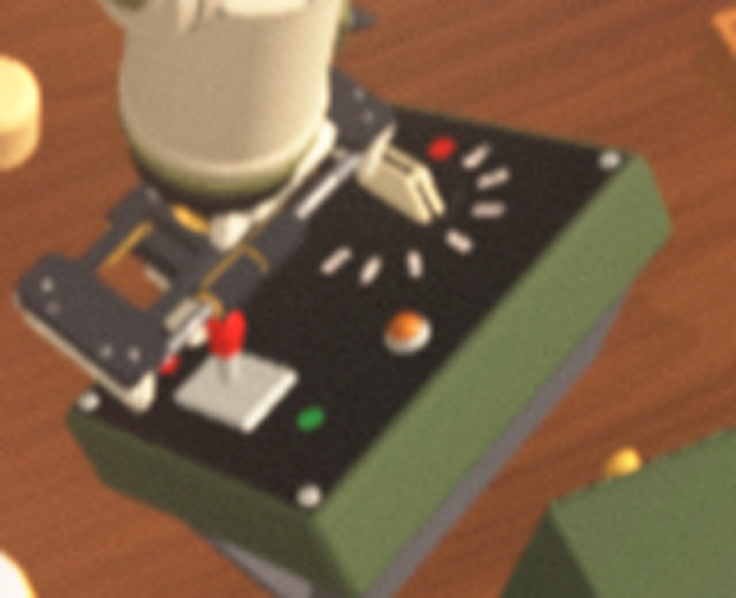

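```bash
python3 - <<'E'
from h import *
c=load('s18'); w=load('w18')
import knob as K
b=K.c+.145*K.ri+.01*K.n
for a in(-.45,-.2,0,.2,.45):
    t=b+.06*(K.n*np.cos(a)+K.u*np.sin(a)); p=proj(c,[t])[0]; print(a,(p-[290,195])*4.6, proj(w,[t])[0], t.round(4))
E
```

```text
-0.45 [151.21942093 287.40701391] [319.48866289 342.98519287] [0.6188 0.1417 0.1556]
-0.2 [165.37768795 286.85035504] [319.57252857 339.95146974] [0.6268 0.1455 0.1676]
0 [179.8363648  290.43880599] [319.62593743 331.40705961] [0.635  0.1494 0.1754]
0.2 [196.49272593 297.56569494] [319.66061479 316.9176622 ] [0.6445 0.1538 0.1813]
0.45 [219.34695871 311.08475075] [319.66892239 290.72067543] [0.6575 0.1599 0.1855]
```

View pics/w18.png

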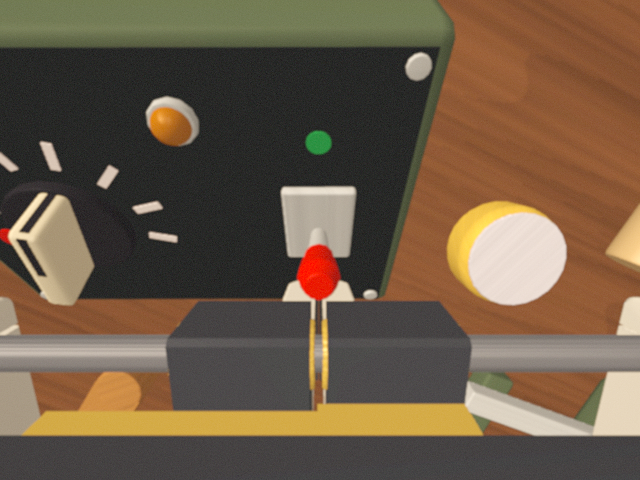

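The toggle tip in both views matches the predicted "on" position, and the force is up to about 6 N at the end stop. I'll retreat and verify.

>>> play_rows(
  series=[
    [[1,-0.009,-0.0042,0,0],[1,-0.025,-0.012,0,0],[1,-0.05,-0.024,0.01,0],[1,-0.08,-0.038,0.05,0],[1,-0.12,-0.05,0.1,0],[1,-0.16,-0.06,0.12,0],[1,-0.19,-0.06,0.12,0],[1,-0.19,-0.06,0.12,0]],
  ],
)

```text
t: 23.45
tool_pos: [0.4522, 0.0939, 0.2939]
orientation: [3.066, 0.684, 0.007]
force: [0.6, -0.5, -0.7]
opening: 0.0002
```

>>> play_rows(
  series=[
    [[1,0,0,0,0],[1,0,0,0,0],[1,0,0,0,0]],
  ],
)

```text
t: 23.75
tool_pos: [0.4547, 0.0939, 0.2903]
orientation: [-3.066, -0.684, 0.002]
force: [0.2, -0.4, 0.1]
opening: 0.0007
```

```bash
python3 st.py; python3 - <<'E'
from h import *
c=snap('wrist','w19');s=snap('scene','s19');snap('top','t19')
cv2.imwrite('pics/z24.png',cv2.resize(s['color'][195:325,290:450,::-1],None,fx=4.6,fy=4.6,interpolation=cv2.INTER_CUBIC))
E
```

```text
23.75 [0.4547 0.0939 0.2903] yaw -64.86 F [ 0.2 -0.4  0.1] 0.0007 [ 0.09 -0.26  1.76 -0.    1.65  1.23]
```

View pics/z24.png

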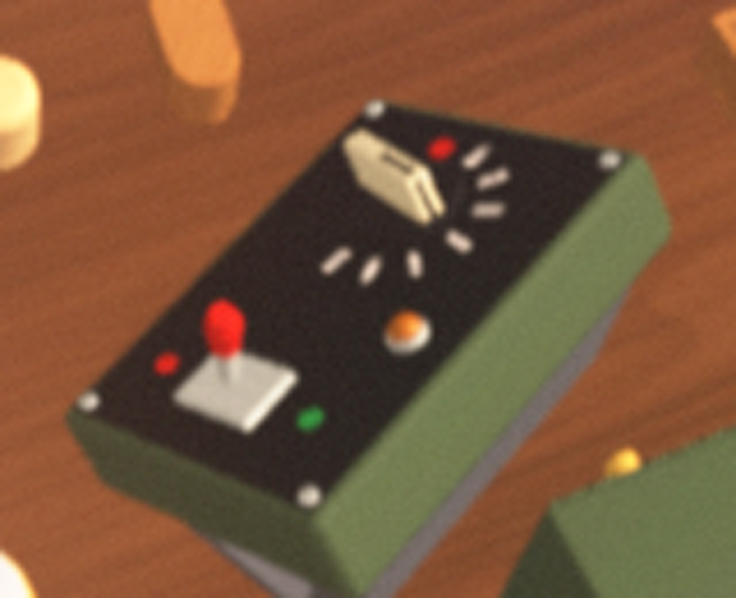

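View pics/s19.png

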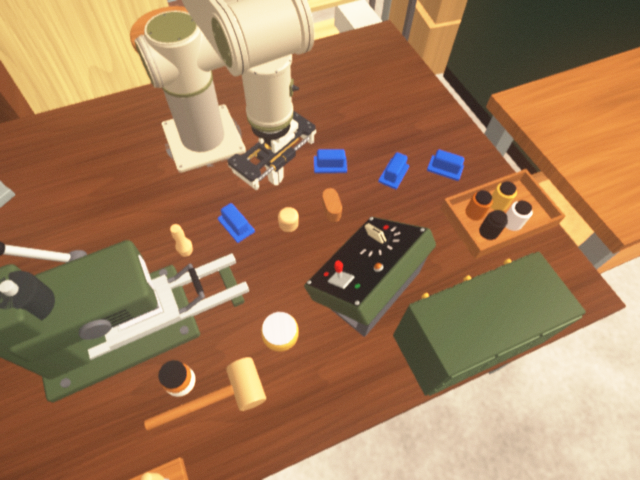

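View pics/t19.png

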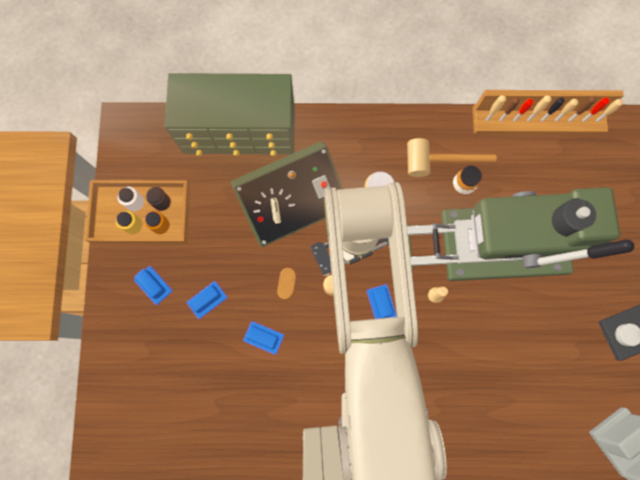

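```bash
python3 - <<'E'
from h import *
import knob as K
b=K.c+.145*K.ri+.01*K.n
def red(f,box):
    c=load(f);x0,y0,x1,y1=box; hsv=cv2.cvtColor(c['color'],cv2.COLOR_RGB2HSV)
    m=(((hsv[...,0]<8)|(hsv[...,0]>172))&(hsv[...,1]>170)&(hsv[...,2]>110)).astype(np.uint8); k=np.zeros_like(m);k[y0:y1,x0:x1]=m[y0:y1,x0:x1]
    for q in cv2.findContours(k,0,2)[0]:
        if cv2.contourArea(q)>3:
            M=cv2.moments(q); print(f,cv2.contourArea(q),M['m10']/M['m00'],M['m01']/M['m00'])
for f,box in(('scene0',(310,240,360,290)),('s19',(310,240,360,290)),('top0',(310,170,345,215)),('t19',(310,170,345,215)),('w16',(300,60,400,200)),('w19',(0,0,640,300))): red(f,box)
for f in('scene0','s19','top0','t19','w16','w19'):
    c=load(f)
    print(f,[(a,proj(c,[b+.047*(K.n*np.cos(a)+K.u*np.sin(a))])[0].round(1).tolist()) for a in(-.45,0,.2,.33,.45)])
E
```

```text
scene0 11.0 326.0 273.5
scene0 95.5 326.760907504363 261.94938917975566
s19 11.0 326.0 273.5
s19 73.0 338.1506849315069 265.74200913242004
top0 57.5 328.43768115942026 198.9014492753623
t19 10.0 323.5 184.0
w16 1012.5 332.57218106995884 137.4065843621399
w19 167.0 347.2065868263473 27.937125748502993
scene0 [(-0.45, [326.4, 261.6]), (0, [331.3, 262.2]), (0.2, [334.2, 263.4]), (0.33, [336.2, 264.5]), (0.45, [338.0, 265.7])]
s19 [(-0.45, [326.4, 261.6]), (0, [331.3, 262.2]), (0.2, [334.2, 263.4]), (0.33, [336.2, 264.5]), (0.45, [338.0, 265.7])]
top0 [(-0.45, [328.5, 197.7]), (0, [326.4, 191.5]), (0.2, [325.1, 188.4]), (0.33, [324.2, 186.3]), (0.45, [323.3, 184.3])]
t19 [(-0.45, [328.5, 197.7]), (0, [326.4, 191.5]), (0.2, [325.1, 188.4]), (0.33, [324.2, 186.3]), (0.45, [323.3, 184.3])]
w16 [(-0.45, [333.5, 141.8]), (0, [334.8, 119.0]), (0.2, [335.3, 104.9]), (0.33, [335.6, 94.8]), (0.45, [335.8, 85.1])]
w19 [(-0.45, [354.1, 3.6]), (0, [356.9, -29.3]), (0.2, [357.9, -47.1]), (0.33, [358.5, -59.1]), (0.45, [358.9, -70.2])]
```

View pics/w19.png

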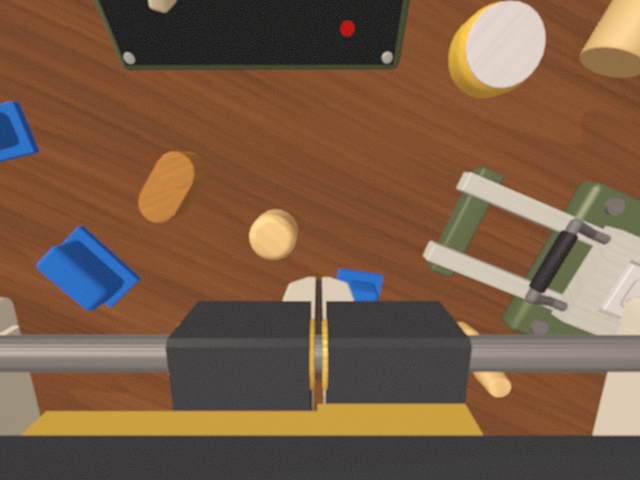

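```bash
python3 - <<'E'
from h import *
c=load('w19')
cv2.imwrite('pics/z25.png',cv2.resize(c['color'][180:340,500:640,::-1],None,fx=4,fy=3.75*4/3.75,interpolation=cv2.INTER_CUBIC)[:600])
Z=lambda p:(p[0]/4+500-.375,p[1]/4+180-.375)
s=load('s19')
im=s['color'][220:340,60:260,::-1];cv2.imwrite('pics/z26.png',cv2.resize(im,None,fx=4,fy=4,interpolation=cv2.INTER_CUBIC))
d=cv2.absdiff(load('s7')['color'][230:310,180:215],s['color'][230:310,180:215]);print(d.mean(),d.max())
E
```

```text
1.5646428571428572 8
```

View pics/z25.png

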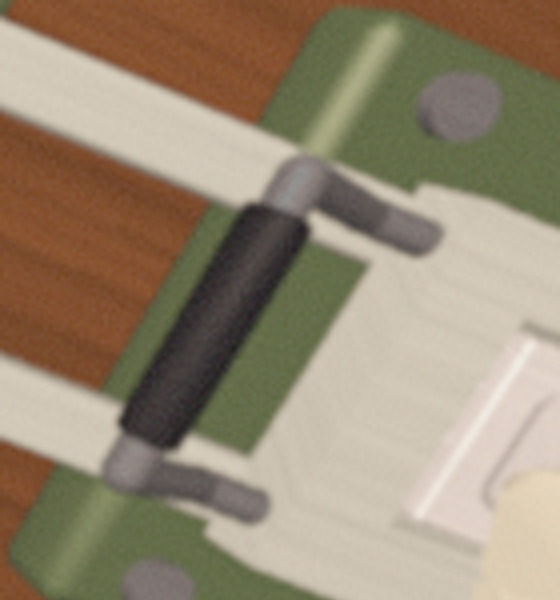

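The wrist view shows the flange still flat and parallel to the rim, and the bar hasn't moved since the push. The switch matches its on position in the scene and top views, and the knob is at mark 4. Handing in.

```bash
python3 -c "
from plant import robot
print(robot.close_job())"
```

```text
the job is handed in; nothing more can be done
None
```

I finished all four steps and handed the job in at about 24 s of the 72 s allowed. The hand-in reports no verdict, so the results below are from my own checks.

- **Block:** I lowered it into the pocket and let go once it touched the floor at the expected height. The gaps around the flange were even, and after the push it still looked flat and parallel to the rim.
- **Bed:** I pushed it by the bar until it hit the stop at 27 N, about 0.153 m of travel. I did not measure the bed joint itself; the cameras show the bar unmoved afterwards. The far end of the block, under the head, could not be seen.
- **Heat selector:** I turned it from mark 1 by pushing the bar's tail end. After the first push it rested about 5° short of mark 4 (about 2.00 rad, near the edge of the tolerance), because the click did not draw it in fully. I nudged it on, and my last reading put the bar at 104–106°, against 105° for the fourth tick.
- **Switch:** it is on. The red tip is within about 0.3 px of the predicted on position in both the scene and top views.
- **Other items:** no bystander looked moved in the last pictures, and the arm was clear of everything with no force on it.

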